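# Earth the test fixture, then hold its sprung lid at the set angle

## Task

Make the board test fixture safe and open it for inspection: hang the shorting link by its eye on the earth post, down until it lies on the earth plate, and let go of it. Only then take the fixture's spring-closed lid by its round lug and lift it until it lies parallel with the pointer arm at its side, and finish while still holding it there in the gripper. Leave the pointer's setting and the other things on the bench as they are.

Things in the scene. Friction and masses are not known exactly. Their poses are not given: they have to be found in the camera images.
- link: the shorting link, loose, 0.10 to 0.20 kg: a flat steel bar 8 mm thick and 22 wide lying along its x axis, from x = -45 mm to a round eye at x = +56 mm (ring 36 mm outside, 16 mm hole), with an upright black handle block 44 (x) x 16 (y) mm, from 8 to 44 mm above the underside, at the origin. Origin on the underside below the handle, z up; lies flat on the bench
- link_grip (a point): centre of the link's handle block (26 mm above the link's underside): grip it here across its 16 mm, along the link's y
- link_eye (a point): centre of the link's eye on the underside; the hole's axis is z; x points away from the handle
- plain_bar: another steel bar with the same handle but no eye (plain square end); not to be used, leave alone; it and the link may lie in either place. Origin as for the link
- post_foot (a point): foot of the earth post, on the top of the earth plate; z up. The post is a plain upright brass pin 10 mm across and 40 mm tall with a small chamfer, standing in the middle of a fixed flat steel plate 130 x 130 x 8 mm thick on the bench
- post_tip (a point): top of the earth post, 48 mm above the bench
- fixture: the board test fixture, fixed to the bench for the run: a grey box 200 (x) x 240 (y) x 80 mm tall, origin at the centre of its underside, front facing its -x, lid hinged along its back (+x) top edge. Its lid and pointer belong to it
- lid (a joint): lid angle in rad, 0 = shut, grows as its front rises, stop at 1.3. A spring and its 0.35 kg weight close it: about 3.5 N upward at the lug starts it, about 6 N holds it at 0.65; it falls shut if let go
- lid_hinge (a point): middle of the lid's hinge line, 86 mm above the bench; the line runs along the fixture's y axis; x and y axes as the fixture's
- lid_lug (a point): centre of the lid's lug: a round black disc on edge, 36 mm across and 18 mm thick, its axis along the fixture's y, carried on a 12 mm high neck in front of the lid, 235 mm from the hinge line (33 mm ahead of the lid's front edge), 86 mm above the bench when shut. Grip it from above across its 18 mm (fingers closing along y); it can turn between the fingers as the lid rises. Its x axis points to the hinge, in the lid's plane
- lid_corner (a point): front left (+y) corner of the lid, mid-thickness, 200 mm from the hinge line; the lid is a plate 12 mm thick, x axis in the lid's plane towards the hinge
- pointer (a joint): angle in rad of the set pointer, measured as the lid's and about the same hinge line: when lid and pointer read the same they are parallel. It stays as set (stiff), somewhere from 0.35 to 0.65
- pointer_tip (a point): centre of the 18 mm ball at the pointer's free end, 200 mm from the hinge line; the pointer is a slim black rod 8 mm high and 5 wide beside the lid's left (+y) edge, 136 mm from the fixture's middle; x axis along the rod towards the hinge
- spool: bystander: solder spool, upright, 52 mm across, 42 tall; leave alone
- flux: bystander: small white bottle, 36 mm across, 90 tall; leave alone
- driver: bystander: screwdriver lying on the bench, 170 mm long; leave alone
- heatsink: bystander: finned heat sink 50 x 40 x 28 mm tall; leave alone
- cup: bystander: white plastic cup, 68 mm across, 85 tall; leave alone
- board: bystander: loose circuit board 90 x 70 mm, parts up to 18 mm tall; leave alone
Mind the look-alikes: they are no part of the job. What is shaped like the link but blue or turquoise is not meant.

How it is judged:
By the outcome, as a careful person would: the job done as asked, in the order asked, and still so for the second after the job is handed in, while the arm keeps its last pose, push and grip.
It also fails if it takes over 53 s, if anything falls off the work surface, if the arm or the gripper's body presses on something with over 40 N, if the wrist force passes 120 N, or if a joint passes its speed limit or range.

## Robot

A 6-joint arm with a two-finger parallel gripper is mounted at the origin on the work surface. World frame = base frame: x ahead of the robot, y to its left, z up, the work surface at z = 0. Lengths are in m, angles in rad, forces in N, time in s.
With the tool pointing down it reaches from about 0.3 to 0.95 m from the base axis. Payload 3.1 kg.
Tool frame: the origin (TCP) lies midway between the tips of the shut fingers; the grasp point (between the pads) lies 19 mm behind it; x points along the fingers, y is the direction in which the jaws open and shut, and the axes are right-handed (so a half turn about x gives the same grasp; the last joint's range is limited). The gripper opens to 85 mm and grips with 20 to 120 N. Pads are 22 mm wide; open, the fingers measure 114 mm over their backs; the gripper's body (76 mm by 85 mm) begins 54 mm behind the grasp point. The pads swing forward as they close: fully open they stand 13 mm farther back than shut.
Start: joints at [-1.361, 0.308, 1.634, -0, 1.2, -0.07], TCP at [0.173, -0.601, 0.195] pointing down, gripper open.
Joint ranges: [-3.06, 3.06], [-0.79, 1.96], [0.05, 2.63], [-1.19, 4.34], [0.05, 2.64], [-2.94, 2.94]. Speed limits (rad/s): [2.79, 2.79, 3.14, 3.14, 3.14, 3.14].

## Interface

Orientations are given as a unit quaternion [w, x, y, z].
In Python, from rig import monitor, imaging, order gives the robot as it stands. The module is installed in compiled form; this text tells all that it offers.
- The arm moves only by the tool jog_arm, never from a script. Its argument "rows" is a list of rows, each a list of 3 entries, a list of its own where there are three numbers: the shift along the world's x, y, z in mm, then the turn, a rotation vector about the world's x, y, z in rad, then the closure, from -1 (fully open) to 1 (shut), so that 0 is half open. In form: [[[x, y, z], [wx, wy, wz], gripper], ...]. A call has 1 to 5 rows; each row is the pose to reach, as a shift and turn from the pose commanded when the call began; what a row does not reach only later rows make up. A row lasts 1/12 s, in which the tool goes at most 41.7 mm and 7.16 degrees, less where a joint would pass 70% of its speed; a pose out of reach is approached as far as the arm can. A call with a gripper value outside its range is refused whole. The fingers move at their own pace and stop on an object; "squeeze" is the grip in N (left out, the last holds). Time passes only in rows, so rows that repeat a pose let the fingers close. It gives the time, the measured TCP pose, the force and the opening at its end, in the units of the state.
- monitor.get_state(): the state, without advancing time (a new reading comes with each control period).
- imaging.grab_frame(name): name is "scene" or "side" or "wrist"; returns a dict with "pixels" (400x640x3 uint8, red, green, blue), "fov_y" (degrees; the focal length in pixels is half the picture's height over the tangent of half this angle, whatever the lens; pixels are square), "cx", "cy" (the principal point, pixels), "view" (4x4, takes a point from world to camera coordinates). Camera axes: x right, y down, z forward; pixel columns grow to the right and rows downward; lengths in m; the calibration is good to about 2 mm. A picture is of the moment at which its call begins. There is no depth.
- order.job_done(): hands the job in, once; it reports no verdict.
The state is a dict: "clock": time; "joints": joint angles; "joint_vel": joint speeds; "tau": joint torques, N m; "tool_pos": TCP position; "tool_rot": TCP orientation; "force": force on the tool from outside, world axes, zero at the start; "moment": the same for the moment, N m; "opening": opening from 0.0 (shut) to 1.0 (fully open).
Only numpy, scipy, OpenCV 4.12 (cv2) and the standard library are available. Lean on these libraries where they do the work, as an engineer would, in place of code of your own. Each camera call takes 0.05 s, during which the arm holds its last target.

## Working session

There is one attempt and no reset: what is moved stays moved. The work goes in short steps, Python scripts to look and compute and a tool call to move; the robot and the scene stay as the last step left them, time stands still between calls to the robot, and variables do not carry over. Pictures are saved under pics/ and viewed, and the job is handed in when it is done.

Besides the shell and the picture viewer there is one more tool, called after "Emit:" as name(argument=value, ...), one argument or row to a line, values as JSON. jog_arm: Moves the arm, as the interface text tells. Its arguments: {"type":"object","properties":{"rows":{"type":"array","items":{"type":"array"}},"squeeze":{"type":"number"}},"required":["rows"]}

```bash
mkdir -p pics; ls
python3 - <<'E'
from rig import monitor, imaging
import cv2,numpy as np,pickle
print(monitor.get_state())
d={}
for n in ["scene","side","wrist"]:
    f=imaging.grab_frame(n); d[n]=f
    cv2.imwrite(f"pics/{n}0.png",f["pixels"][:,:,::-1])
    print(n,f["fov_y"],f["cx"],f["cy"]);print(np.round(f["view"],4).tolist())
pickle.dump(d,open("f0.pkl","wb"))
E
```

```text
pics
{'clock': 0.0, 'joints': array([-1.36074224e+00,  3.08983853e-01,  1.63524982e+00, -6.57128329e-06,
        1.19971697e+00, -6.96958720e-02]), 'joint_vel': array([ 3.68810245e-04, -5.84574780e-05, -5.09105364e-04, -8.63287057e-04,
        2.48658926e-04, -1.03789901e-03]), 'tau': array([-7.72591666e-04, -4.15257239e+01, -2.76664960e+01, -1.63643726e-04,
        1.01643725e-02,  8.00354087e-06]), 'tool_pos': array([ 0.17234879, -0.59978413,  0.19363024]), 'tool_rot': array([-0.09775364, -0.70013955, -0.09941658,  0.70026079]), 'force': array([ 0.64269173,  0.12897047, -0.73074269]), 'moment': array([ 0.00955274, -0.02072026,  0.04161082]), 'opening': 0.9998787155431369}
scene 50.08113820900036 326.6962158618446 203.7657512394257
[[-0.4513, 0.8923, 0.0104, 0.2547], [0.6066, 0.3153, -0.7298, -0.2383], [-0.6545, -0.323, -0.6836, 1.4993], [0.0, 0.0, 0.0, 1.0]]
side 42.75356585204986 318.29829969467676 198.9770768665299
[[0.8363, -0.5482, 0.0012, -0.4308], [-0.3209, -0.4913, -0.8097, 0.2241], [0.4445, 0.6768, -0.5868, 1.375], [0.0, 0.0, 0.0, 1.0]]
wrist 59.05491768417162 318.9241374756855 197.96876846676426
[[0.276, -0.9612, -0.0027, -0.6225], [-0.9086, -0.2618, 0.3256, -0.0426], [-0.3136, -0.0874, -0.9455, 0.3819], [0.0, 0.0, 0.0, 1.0]]
```

View pics/scene0.png

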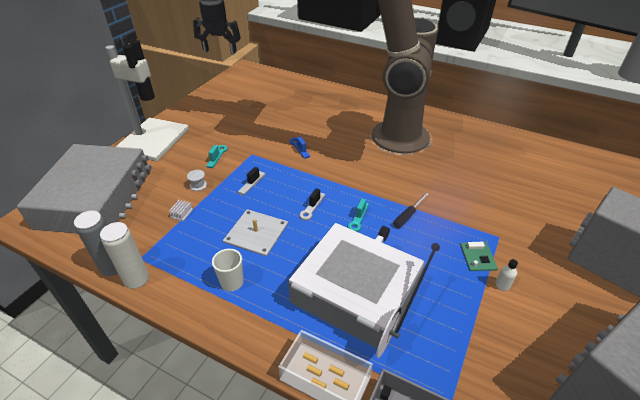

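View pics/side0.png

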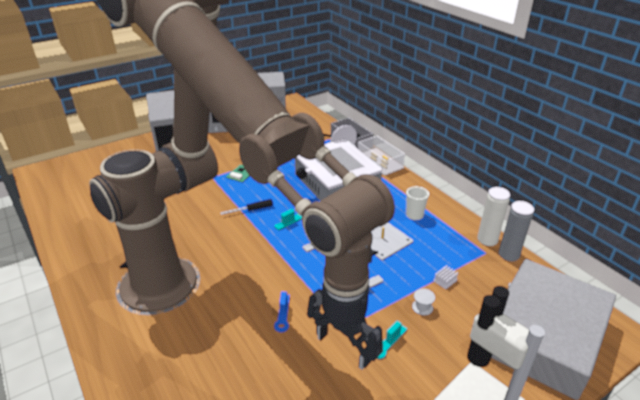

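View pics/wrist0.png

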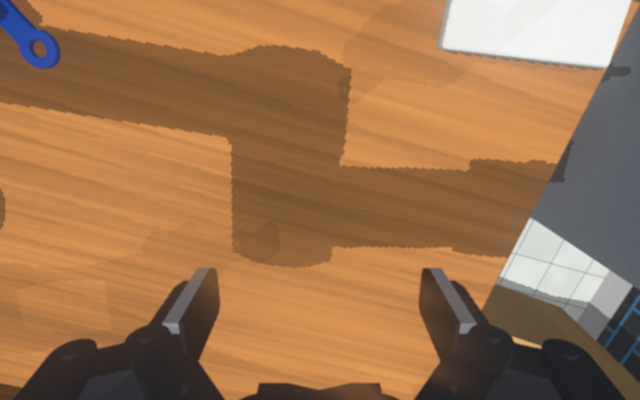

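The scene view shows the steel bar with an eye at about (313,203), the plain bar near (252,182), the post at (255,226), the lug at (383,234) and the pointer ball at (435,246). I'll zoom in on those.

Run:
```python
import pickle,cv2
d=pickle.load(open("f0.pkl","rb"))
p=d["scene"]["pixels"][:,:,::-1]
cv2.imwrite("pics/s0a.png",cv2.resize(p[155:265,215:345],None,fx=6,fy=5.4545,interpolation=cv2.INTER_CUBIC)[:600])
cv2.imwrite("pics/s0b.png",cv2.resize(p[220:360,285:445],None,fx=5,fy=4.28,interpolation=cv2.INTER_CUBIC)[:600])
```

```text
(no output)
```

View pics/s0a.png

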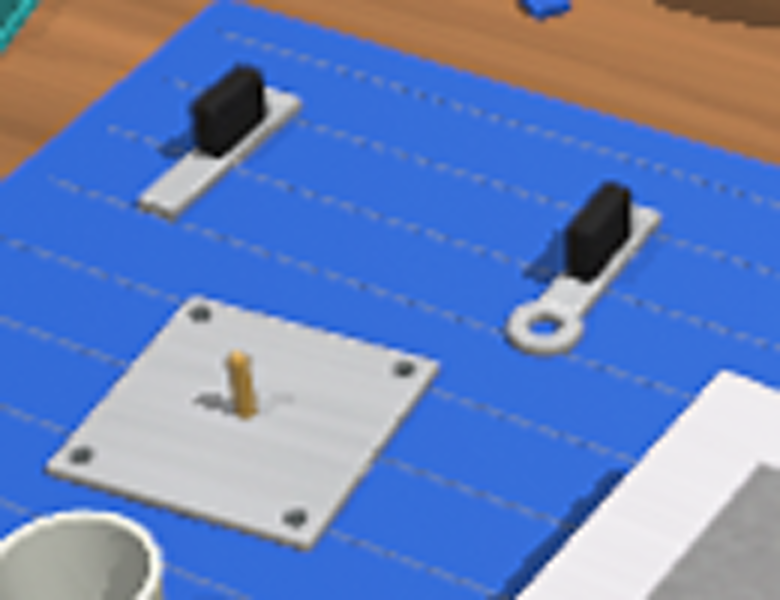

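View pics/s0b.png

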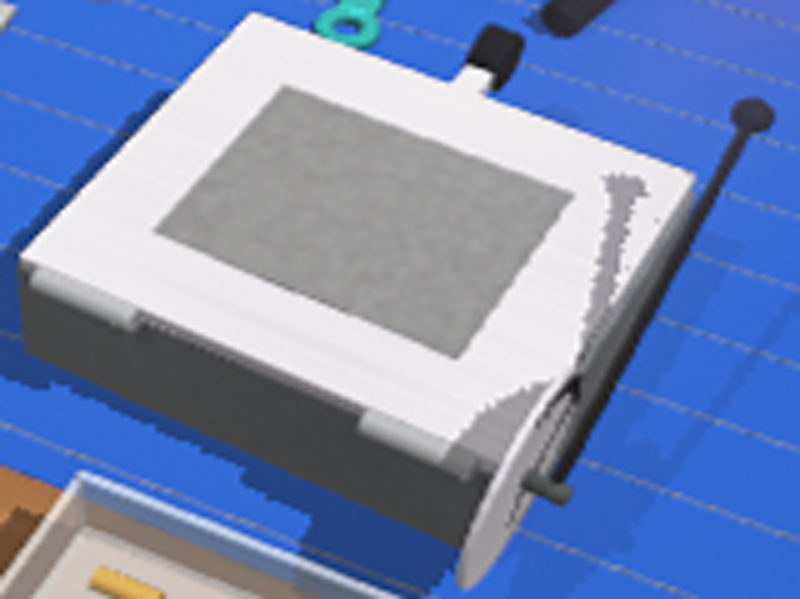

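```bash
cat > h.py <<'E'
import numpy as np
def ray(f,u,v):
    fl=200/np.tan(np.radians(f["fov_y"]/2)); V=f["view"]; R=V[:3,:3]; t=V[:3,3]
    d=R.T@np.array([(u-f["cx"])/fl,(v-f["cy"])/fl,1]); return -R.T@t, d/np.linalg.norm(d)
def onz(f,u,v,z):
    o,d=ray(f,u,v); return o+d*(z-o[2])/d[2]
def onplane(f,u,v,p,n):
    o,d=ray(f,u,v); return o+d*(np.dot(p-o,n)/np.dot(d,n))
def proj(f,p):
    fl=200/np.tan(np.radians(f["fov_y"]/2)); c=f["view"][:3,:3]@np.asarray(p)+f["view"][:3,3]
    return np.array([f["cx"]+fl*c[0]/c[2],f["cy"]+fl*c[1]/c[2]])
E
python3 - <<'E'
import pickle,numpy as np
from h import *
np.set_printoptions(precision=4,suppress=True)
f=pickle.load(open("f0.pkl","rb"))["scene"]
A=lambda u,v,z:onz(f,215+u/6-.5,155+v/5.4545-.5,z)
B=lambda u,v,z:onz(f,285+u/5-.5,220+v/4.28-.5,z)
print("eye",A(545,325,.008),"ring c",A(545,324,.008))
print("barend",A(650,210,.008)); 
print("handle top mid",A(602,203,.044), A(618,188,.044),A(585,232,.044))
print("post tip",A(237,354,.048),"post foot",A(246,415,.008))
print("plate corners",[A(*c,.008) for c in [(200,297),(438,363),(308,545),(50,467)]])
c=[B(*q,.092) for q in [(255,12),(693,177),(22,258),(478,470)]]
print("lid FR FL BR BL",c, np.linalg.norm(c[1]-c[0]),np.linalg.norm(c[2]-c[0]))
yf=(c[1]-c[0])/np.linalg.norm(c[1]-c[0]); xf=np.array([yf[1],-yf[0],0]); print(yf,xf)
print("yaw",np.arctan2(xf[1],xf[0]))
# lug
mid=(c[0]+c[1])/2; print("lug pred",mid-.035*xf, "lug seen",B(497,57,.086))
h=mid+.2*xf; h[2]=.086
t=onplane(f,285+753/5-.5,220+115/4.28-.5,h+.136*yf,yf); r=t-h
print("tip",t,"rx",r@xf,"rz",r[2],"ang",np.arctan2(r[2],-r@xf),np.hypot(r[2],r@xf))
E
```

```text
eye [ 0.5014 -0.0989  0.008 ] ring c [ 0.5008 -0.0993  0.008 ]
barend [ 0.4   -0.096  0.008]
handle top mid [ 0.4416 -0.1003  0.044 ] [ 0.4276 -0.0991  0.044 ] [ 0.465  -0.0968  0.044 ]
post tip [ 0.6161 -0.1883  0.048 ] post foot [ 0.6184 -0.187   0.008 ]
plate corners [array([ 0.5582, -0.2531,  0.008 ]), array([ 0.5479, -0.1292,  0.008 ]), array([ 0.6759, -0.1173,  0.008 ]), array([ 0.6864, -0.2438,  0.008 ])]
lid FR FL BR BL [array([0.5664, 0.0243, 0.092 ]), array([0.5848, 0.2544, 0.092 ]), array([0.7698, 0.0109, 0.092 ]), array([0.7911, 0.2315, 0.092 ])] 0.23084020221706103 0.2038502928890969
[ 0.0798  0.9968 -0.    ] [ 0.9968 -0.0798  0.    ]
yaw -0.07992366284581826
lug pred [0.5407 0.1421 0.092 ] lug seen [0.5389 0.1421 0.086 ]
tip [0.6063 0.2733 0.1735] rx -0.18003642267232728 rz 0.08747647103082354 ang 0.4522896159789109 0.20016304971861162
```

```bash
cat >> h.py <<'E'
from scipy.spatial.transform import Rotation as Ro
def Rt(q): return Ro.from_quat([q[1],q[2],q[3],q[0]]).as_matrix()
E
python3 - <<'E'
import pickle,numpy as np
from h import *
from rig import monitor
np.set_printoptions(precision=4,suppress=True)
s=monitor.get_state(); print(Rt(s["tool_rot"])); print(s["tool_pos"])
f=pickle.load(open("f0.pkl","rb"))["wrist"]; V=f["view"]; print(-V[:3,:3].T@V[:3,3], V[2,:3])
E
```

```text
[[-0.0004  0.2761 -0.9611]
 [ 0.0017 -0.9611 -0.2761]
 [-1.     -0.0018 -0.0001]]
[ 0.1724 -0.6     0.1939]
[ 0.2529 -0.5761  0.3733] [-0.3136 -0.0874 -0.9455]
```

Emit:
jog_arm(
  rows=[
    [[35,20,0],[0,0,0],-1],
    [[70,40,0],[0,0,-0.05],-1],
    [[90,75,0],[0,0,-0.1],-1],
    [[105,112,0],[0,0,-0.15],-1],
    [[120,150,0],[0,0,-0.2],-1],
  ],
)

```text
clock: 0.57
tool_pos: [0.2933, -0.4491, 0.1943]
tool_rot: [-0.027, -0.707, -0.028, 0.707]
force: [-0.4, -0.2, 1.2]
opening: 0.998
```

Emit:
jog_arm(
  rows=[
    [[18,36,0],[0,0,-0.03],-1],
    [[36,72,0],[0,0,-0.06],-1],
    [[54,108,0],[0,0,-0.08],-1],
    [[72,144,0],[0,0,-0.08],-1],
    [[90,180,0],[0,0,-0.08],-1],
  ],
)

```text
clock: 0.98
tool_pos: [0.3828, -0.2688, 0.1948]
tool_rot: [-0.0, 0.707, -0.0, -0.707]
force: [-0.2, -0.5, 1.2]
opening: 0.999
```

Emit:
jog_arm(
  rows=[
    [[16,36,0],[0,0,0],-1],
    [[32,72,0],[0,0,0],-1],
    [[48,108,0],[0,0,0],-1],
    [[64,144,0],[0,0,0],-1],
    [[70,172,0],[0,0,0],-1],
  ],
)

```text
clock: 1.4
tool_pos: [0.4539, -0.096, 0.195]
tool_rot: [0.0, 0.708, 0.001, -0.707]
force: [0.1, -1.1, 0.1]
opening: 1.002
```

```bash
cat > snap.py <<'E'
import sys,pickle,cv2,numpy as np
from rig import monitor,imaging
from h import *
np.set_printoptions(precision=4,suppress=True)
tag=sys.argv[1]; cams=sys.argv[2:]
s=monitor.get_state(); R=Rt(s["tool_rot"])
print(s["clock"],s["tool_pos"],"toolx",R[:,0],"tooly",R[:,1],"F",s["force"],"M",s["moment"],"op",s["opening"])
d={"s":s}
for c in cams:
    d[c]=imaging.grab_frame(c); cv2.imwrite(f"pics/{c}{tag}.png",d[c]["pixels"][:,:,::-1])
pickle.dump(d,open(f"f{tag}.pkl","wb"))
E
python3 snap.py 1 wrist
```

```text
1.4 [ 0.4539 -0.096   0.195 ] toolx [ 0.0015  0.0006 -1.    ] tooly [ 0.0011 -1.     -0.0006] F [ 0.1337 -1.0573  0.1187] M [-0.0567  0.021   0.0004] op 1.0015812821985581
```

View pics/wrist1.png

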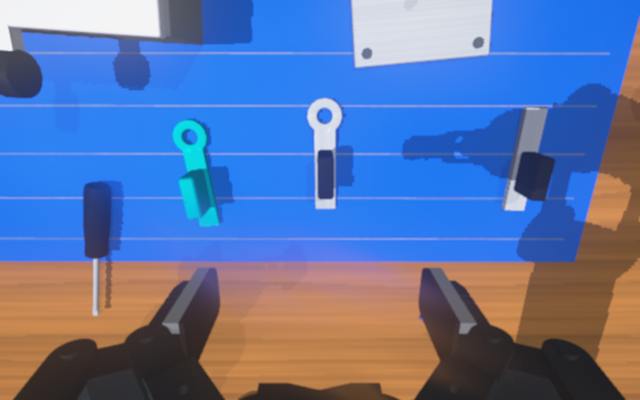

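The wrist view shows the link with its eye at (325,116), bar end at (326,208) and handle top around (326,175). The plain bar is at (527,160) and the turquoise decoy at (195,170).

```bash
python3 - <<'E'
import pickle,numpy as np,cv2
from h import *
np.set_printoptions(precision=4,suppress=True)
d=pickle.load(open("f1.pkl","rb")); f=d["wrist"]; p=f["pixels"].astype(int)
mx=p.max(2); mn=p.min(2)
roi=np.zeros(mx.shape,bool); roi[85:225,290:365]=1
w=((mn>120)&(mx-mn<60)&roi).astype(np.uint8)
n,l,st,ce=cv2.connectedComponentsWithStats(w); print(st,ce)
k=1+st[1:,4].argmax()
cs,h=cv2.findContours((l==k).astype(np.uint8),cv2.RETR_CCOMP,cv2.CHAIN_APPROX_NONE)
for c,hh in zip(cs,h[0]): print(len(c),hh,cv2.boundingRect(c),cv2.fitEllipse(c) if len(c)>5 else '')
hole=[c for c,hh in zip(cs,h[0]) if hh[3]>=0 and cv2.boundingRect(c)[1]<115]
for c in hole:
    (u,v),_,_=cv2.fitEllipse(c); print("eye top",onz(f,u,v,.008),"bot",onz(f,u,v,0.0))
ys,xs=np.where(l==k)
r=ys>203; print("end",xs[r].min(),xs[r].max(),ys.max(), onz(f,xs[r].mean(),ys.max()+.5,.008))
ring=ys<132
(u,v),rr=cv2.minEnclosingCircle(np.c_[xs,ys][ys<131].astype(np.float32)); print("ring",u,v,rr,onz(f,u,v,.008))
b=((mx<70)&roi).astype(np.uint8); n,l,st,ce=cv2.connectedComponentsWithStats(b); print(st,ce)
k=1+st[1:,4].argmax(); ys,xs=np.where(l==k)
print(ys.min(),ys.max(),[ (y,xs[ys==y].min(),xs[ys==y].max()) for y in range(ys.min(),ys.max()+1,5)])
E
python3 -c "
import pickle,cv2
p=pickle.load(open('f1.pkl','rb'))['wrist']['pixels'][:,:,::-1]
cv2.imwrite('pics/w1z.png',cv2.resize(p[85:225,280:370],None,fx=4,fy=4,interpolation=cv2.INTER_CUBIC))"
```

```text
[[     0      0    640    400 254556]
 [   308     98     34    111   1444]] [[319.4753 199.8452]
 [323.8566 138.6496]]
311 [-1 -1  1 -1] (308, 98, 34, 111) ((324.87298583984375, 143.42080688476562), (27.92782211303711, 130.45773315429688), 178.43955993652344)
47 [-1 -1 -1  0] (316, 107, 18, 18) ((324.3273620605469, 115.31118774414062), (16.661949157714844, 17.077165603637695), 39.48275375366211)
eye top [ 0.5003 -0.1002  0.008 ] bot [ 0.4995 -0.1003  0.    ]
end 316 334 208 [ 0.3992 -0.1018  0.008 ]
ring 324.15625 115.55859375 17.655229568481445 [ 0.5001 -0.1     0.008 ]
[[     0      0    640    400 256000]] [[319.5 199.5]]Traceback (most recent call last):
  File "<stdin>", line 20, in <module>
ValueError: attempt to get argmax of an empty sequence
```

View pics/w1z.png

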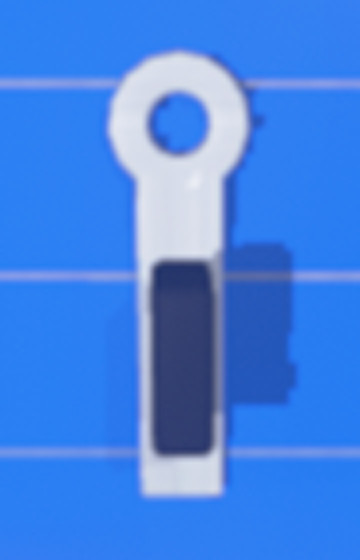

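Emit:
jog_arm(
  rows=[
    [[-5,-3,-35],[0,0,0.017],-1],
    [[-10,-5,-70],[0,0,0.017],-1],
    [[-10,-5,-105],[0,0,0.017],-1],
    [[-10,-5,-135],[0,0,0.017],-1],
    [[-10,-5,-150],[0,0,0.017],-0.5],
  ],
  squeeze=60,
)

```text
clock: 1.87
tool_pos: [0.4389, -0.1027, 0.0411]
tool_rot: [-0.005, -0.705, -0.007, 0.709]
force: [-0.6, 0.0, 1.1]
opening: 0.886
```

```bash
python3 snap.py 2 wrist
```

```text
1.8667 [ 0.4389 -0.1027  0.0411] toolx [-0.0065  0.0021 -1.    ] tooly [ 0.017  -0.9999 -0.0022] F [-0.6175  0.0318  1.0987] M [-0.0472  0.0394  0.0198] op 0.8858930810991384
```

View pics/wrist2.png

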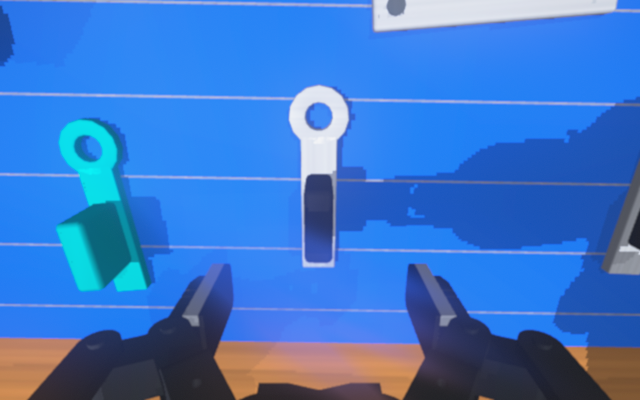

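The link is centred in the jaws, with the hole at (318,117). I'll let the arm settle and measure again.

Emit:
jog_arm(
  rows=[
    [[0,0,0],[0,0,0],-0.5],
    [[0,0,0],[0,0,0],-0.5],
  ],
)

```text
clock: 2.08
tool_pos: [0.443, -0.104, 0.0454]
tool_rot: [0.006, 0.707, 0.006, -0.707]
force: [0.9, 0.3, 0.4]
opening: 0.75
```

```bash
python3 snap.py 3 wrist
cat > eye.py <<'E'
import sys,pickle,numpy as np,cv2
from h import *
np.set_printoptions(precision=4,suppress=True)
def link(f,roi,z=.008,endrow=None,thr=120):
    p=f["pixels"].astype(int); mx=p.max(2); mn=p.min(2)
    m=np.zeros(mx.shape,bool); x0,y0,x1,y1=roi; m[y0:y1,x0:x1]=1
    w=((mn>thr)&(mx-mn<70)&m).astype(np.uint8)
    n,l,st,ce=cv2.connectedComponentsWithStats(w); k=1+st[1:,4].argmax()
    cs,h=cv2.findContours((l==k).astype(np.uint8),cv2.RETR_CCOMP,cv2.CHAIN_APPROX_NONE)
    for c,hh in zip(cs,h[0]):
        if hh[3]>=0 and len(c)>20:
            e=cv2.fitEllipse(c); print("hole",e,onz(f,*e[0],z))
    ys,xs=np.where(l==k); y=ys.max(); r=ys>y-4
    print("end",xs[r].mean(),y,onz(f,xs[r].mean(),y+.5,z))
if __name__=="__main__":
    f=pickle.load(open(f"f{sys.argv[1]}.pkl","rb"))["wrist"]; link(f,list(map(int,sys.argv[2:6])))
E
python3 eye.py 3 270 75 370 300
```

```text
2.0833 [ 0.443  -0.104   0.0454] toolx [ 0.0005 -0.0002 -1.    ] tooly [ 0.0167 -0.9999  0.0002] F [0.9278 0.3454 0.3941] M [ 0.0046 -0.0323 -0.051 ] op 0.7504230118744933
hole ((315.987548828125, 122.16724395751953), (26.93573570251465, 27.45295524597168), 13.7772216796875) [ 0.5004 -0.1002  0.008 ]
end 330.6666666666667 254 [ 0.411  -0.1116  0.008 ]
```

Emit:
jog_arm(
  rows=[
    [[1,3,-12],[0,0,0],-0.5],
    [[1,3,-24],[0,0,0],-0.5],
    [[1,3,-31],[0,0,0],-0.5],
    [[1,3,-31],[0,0,0],-0.5],
    [[1,3,-31],[0,0,0],1],
  ],
  squeeze=60,
)

```text
clock: 2.55
tool_pos: [0.4442, -0.101, 0.0146]
tool_rot: [0.006, 0.707, 0.006, -0.707]
force: [-0.3, -0.4, -0.5]
opening: 0.623
```

Emit:
jog_arm(
  rows=[
    [[0,0,0],[0,0,0],1],
    [[0,0,0],[0,0,0],1],
    [[0,0,0],[0,0,0],1],
    [[0,0,0],[0,0,0],1],
    [[0,0,0],[0,0,0],1],
  ],
)

```text
clock: 2.97
tool_pos: [0.4438, -0.1008, 0.0141]
tool_rot: [0.006, 0.707, 0.006, -0.707]
force: [0.1, -0.3, 0.6]
opening: 0.002
```

```bash
python3 snap.py 4 wrist
```

```text
2.9667 [ 0.4438 -0.1008  0.0141] toolx [ 0.0005 -0.0002 -1.    ] tooly [ 0.0168 -0.9999  0.0002] F [ 0.0827 -0.257   0.5756] M [-0.0324  0.0367  0.031 ] op 0.0018561390692866267
```

View pics/wrist4.png

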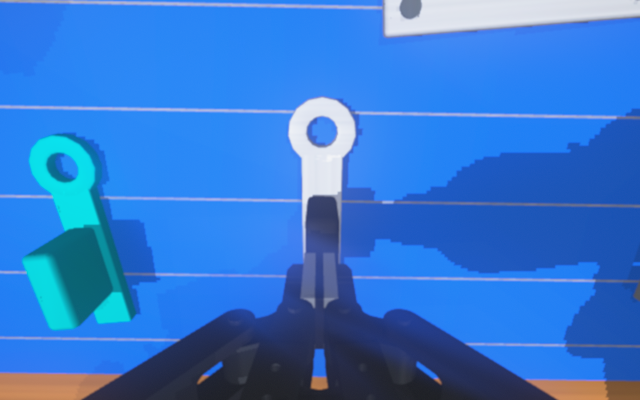

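The opening reads shut, which doesn't fit a held 16 mm handle. I'll zoom in and check the geometry.

```bash
python3 - <<'E'
import pickle,cv2,numpy as np
from h import *
np.set_printoptions(precision=3,suppress=True)
d=pickle.load(open('f4.pkl','rb')); f=d['wrist']
p=f['pixels'][:,:,::-1]
cv2.imwrite('pics/w4z.png',cv2.resize(p[180:380,230:420],None,fx=3,fy=3,interpolation=cv2.INTER_CUBIC))
t=d['s']['tool_pos']
print("tcp",proj(f,t),"grasp",proj(f,t+[0,0,.019]))
for x in (-.022,.022):
  for z in (.008,.044): print(x,z,proj(f,[.4444+x,-.1012,z]))
E
python3 snap.py 5 scene side
```

```text
tcp [320.838 234.893] grasp [321.016 250.794]
-0.022 0.008 [320.797 263.344]
-0.022 0.044 [321.132 299.552]
0.022 0.008 [322.254 192.968]
0.022 0.044 [322.926 217.544]
3.0167 [ 0.4437 -0.1008  0.0141] toolx [ 0.0003 -0.0001 -1.    ] tooly [ 0.0168 -0.9999  0.0001] F [ 0.1491 -0.3756  0.19  ] M [-0.0088  0.0088  0.0086] op 0.004663587186256856
```

View pics/w4z.png

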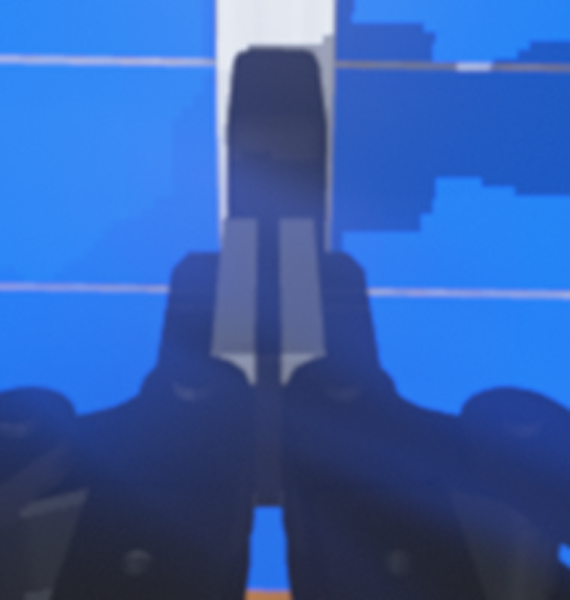

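View pics/scene5.png

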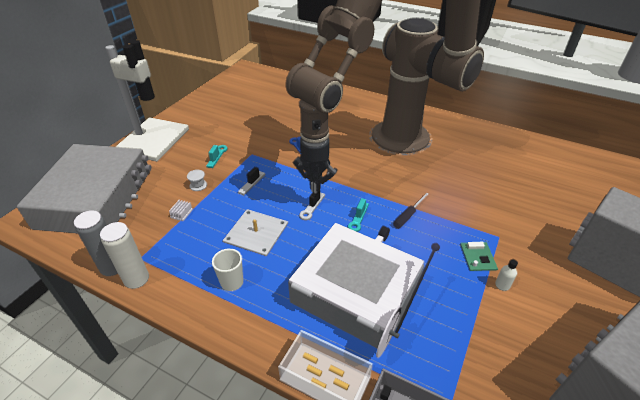

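Run:
```python
import pickle,cv2,numpy as np
from h import *
d=pickle.load(open('f5.pkl','rb')); 
f=d['scene'];p=f['pixels'][:,:,::-1]
a=cv2.resize(p[140:225,280:350],None,fx=7,fy=7,interpolation=cv2.INTER_CUBIC)
t=np.array([.4444,-.1012,0]); 
print('tcp',proj(f,t+[0,0,.014]),proj(f,t+[.022,0,.044]),proj(f,t+[-.022,0,.044]),proj(f,t+[.022,0,.008]))
cv2.imwrite('pics/s5z.png',a)
f=d['side'];p=f['pixels'][:,:,::-1]
print(proj(f,t+[0,0,.014]))
cv2.imwrite('pics/d5.png',cv2.resize(p[150:350,220:420],None,fx=3,fy=3,interpolation=cv2.INTER_CUBIC))
```

```text
tcp [314.18375493 200.00363692] [310.37842351 196.83575265] [317.69927534 187.67393772] [310.57575088 206.18520267]
[317.04007847 239.91658684]
```

View pics/s5z.png

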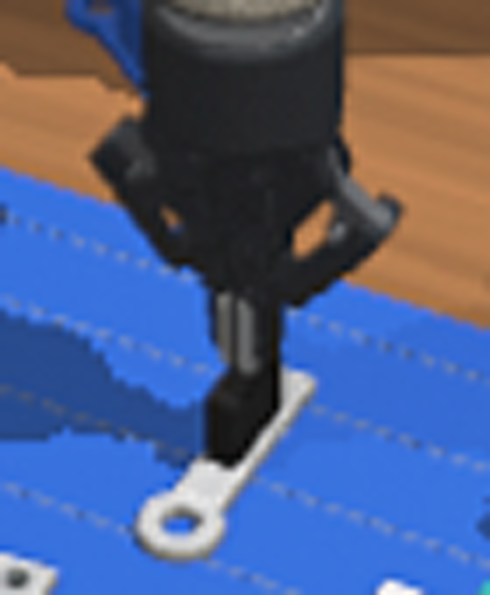

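View pics/d5.png

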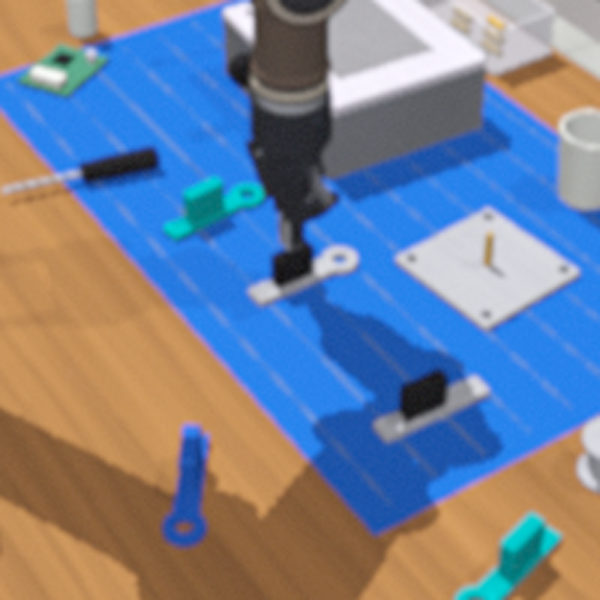

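Run:
```python
import pickle,cv2,numpy as np
from h import *
d=pickle.load(open('f5.pkl','rb')); w=pickle.load(open('f4.pkl','rb'))['wrist']
t=d['s']['tool_pos']; ex=np.array([1,0,0.])
for dx in (0,.011): print('wrist ',dx,onplane(w,320,252.5,t+[dx,0,0],ex))
s=d['scene']
# lowest fingertip point
for u,v in ((240,375),(245,378)):
  for dx in (0,.011): print('scene',dx,onplane(s,280+u/7-.5,140+v/7-.5,t+[dx,0,0],ex))
sd=d['side']
print('side',onplane(sd,220+290/3-.5,150+248/3-.5,t,ex),onplane(sd,220+290/3-.5,150+248/3-.5,t,np.array([0,1.,0])))
```

```text
wrist  0 [ 0.44368514 -0.10028521  0.03478494]
wrist  0.011 [ 0.45468514 -0.10003968  0.05568099]
scene 0 [ 0.44368514 -0.10258359  0.03956664]
scene 0.011 [ 0.45468514 -0.09658366  0.05072872]
scene 0 [ 0.44368514 -0.10029516  0.03887996]
scene 0.011 [ 0.45468514 -0.09432681  0.05005151]
side [ 0.44368514 -0.09767385  0.04128165] [ 0.44168121 -0.10076073  0.04433113]
```

The pictures show the shut fingertips hovering just above the handle, well above the reported z of 14 mm. I'll raise the arm and measure the tips clearly.

Emit:
jog_arm(
  rows=[
    [[0,0,30],[0,0,0],1],
    [[0,0,60],[0,0,0],1],
    [[0,0,80],[0,0,0],1],
    [[0,0,80],[0,0,0],1],
    [[0,0,80],[0,0,0],1],
  ],
)

```text
clock: 3.53
tool_pos: [0.4449, -0.1011, 0.0952]
tool_rot: [0.006, 0.708, 0.006, -0.706]
force: [-0.0, 1.1, -0.6]
opening: 0.001
```

```bash
python3 snap.py 6 scene side wrist
python3 - <<'E'
import pickle,cv2,numpy as np
from h import *
d=pickle.load(open('f6.pkl','rb')); t=d['s']['tool_pos']
for c in('scene','side','wrist'):
    f=d[c]; u,v=proj(f,t); print(c,u,v)
    k=60; x0,y0=int(u)-k,int(v)-k; a=f['pixels'][y0:y0+2*k,x0:x0+2*k,::-1]
    print(x0,y0)
    cv2.imwrite(f'pics/{c}6z.png',cv2.resize(a,None,fx=5,fy=5,interpolation=cv2.INTER_CUBIC))
E
```

```text
3.5333 [ 0.4449 -0.1011  0.0952] toolx [ 0.0034 -0.0011 -1.    ] tooly [ 0.0168 -0.9999  0.0011] F [-0.0433  1.1478 -0.633 ] M [0.0247 0.0045 0.0068] op 0.0006011872781980739
scene 313.83870040186144 178.37602713107907
253 118
side 317.16788251411765 217.9992013499039
257 157
wrist 322.2641656140244 232.73903957360716
262 172
```

View pics/scene6z.png

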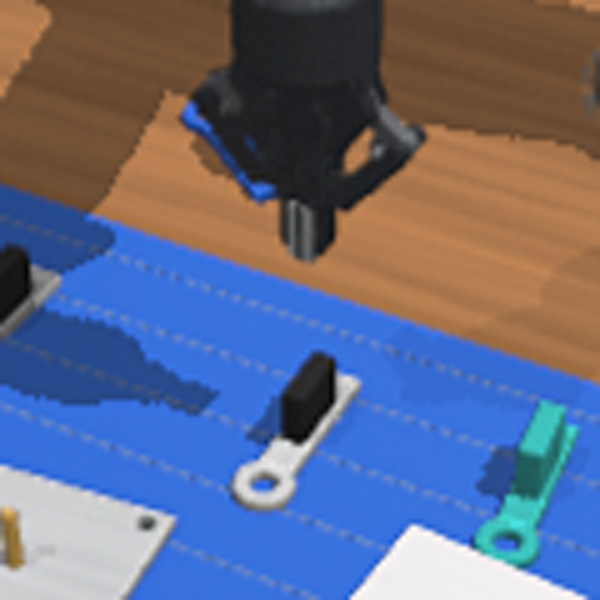

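View pics/side6z.png

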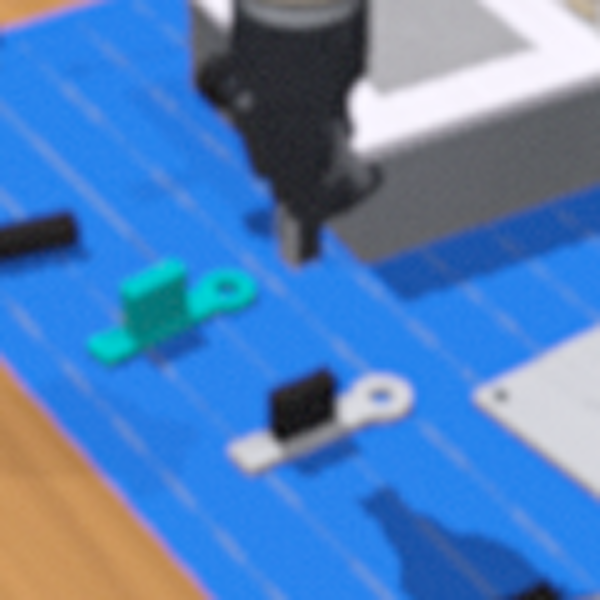

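View pics/wrist6z.png

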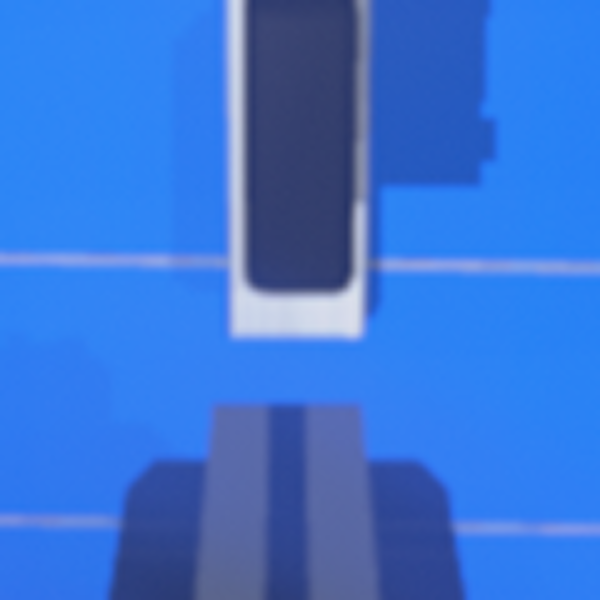

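Run:
```python
import pickle,cv2,numpy as np
from h import *
np.set_printoptions(precision=4,suppress=True)
d=pickle.load(open('f6.pkl','rb')); t=d['s']['tool_pos']
def tri(L):
    A=np.zeros((3,3));b=np.zeros(3)
    for f,u,v in L:
        o,e=ray(f,u,v);P=np.eye(3)-np.outer(e,e);A+=P;b+=P@o
    return np.linalg.solve(A,b)
S=(d['scene'],314.1,169.5);D=(d['side'],316.2,209.9)
p=tri([S,D]);print(p,p-t)
W=d['wrist']; R=Rt(d['s']['tool_rot'])
for dx in(0,.005,.011): print(onplane(W,318.9,252.5,t+[dx,0,0],np.array([1.,0,0])))
# start: camera pos relative tcp in tool frame
for k,tag in((0,'0'),):
    pass
V=W['view']; print('cam rel', R.T@(-V[:3,:3].T@V[:3,3]-t))
j=d['s']['joints'];print(j)
```

```text
[ 0.4423 -0.1009  0.1247] [-0.0026  0.0002  0.0295]
[ 0.4449 -0.0993  0.1182]
[ 0.4499 -0.0992  0.1276]
[ 0.4559 -0.0991  0.139 ]
cam rel [-0.1769 -0.0014 -0.0822]
[-0.319   0.1104  2.1021  0.      0.9255  1.235 ]
```

Triangulation puts the shut tips about 30 mm above the reported TCP (x and y agree). I'll rely on the pictures for height: open, lower in steps, and watch force and image.

Emit:
jog_arm(
  rows=[
    [[0,0,0],[0,0,0],-0.5],
    [[0,0,0],[0,0,0],-0.5],
    [[0,0,0],[0,0,0],-0.5],
    [[0,0,-15],[0,0,0],-0.5],
    [[0,0,-40],[0,0,0],-0.5],
  ],
)

```text
clock: 4.1
tool_pos: [0.4467, -0.1017, 0.0556]
tool_rot: [0.007, 0.709, 0.005, -0.705]
force: [0.1, 0.6, -0.0]
opening: 0.704
```

Emit:
jog_arm(
  rows=[
    [[0,0,-20],[0,0,0],-0.5],
    [[0,0,-35],[0,0,0],-0.5],
    [[0,0,-45],[0,0,0],-0.5],
    [[0,0,-50],[0,0,0],-0.5],
    [[0,0,-50],[0,0,0],-0.5],
  ],
)

```text
clock: 4.52
tool_pos: [0.4426, -0.1004, 0.0028]
tool_rot: [-0.006, -0.706, -0.006, 0.708]
force: [0.2, -0.2, 0.3]
opening: 0.752
```

```bash
python3 snap.py 7 scene wrist
python3 - <<'E'
import pickle,cv2
d=pickle.load(open('f7.pkl','rb'))
a=d['scene']['pixels'][140:240,270:370,::-1]; b=d['wrist']['pixels'][150:350,220:420,::-1]
cv2.imwrite('pics/7z.png',cv2.hconcat([cv2.resize(a,(400,400),interpolation=2),cv2.resize(b,(400,400),interpolation=2)]))
E
```

```text
4.5167 [ 0.4426 -0.1004  0.0028] toolx [-0.0024  0.0008 -1.    ] tooly [ 0.0168 -0.9999 -0.0008] F [ 0.1668 -0.1751  0.2997] M [0.0007 0.0385 0.0203] op 0.7522886218336152
```

View pics/7z.png

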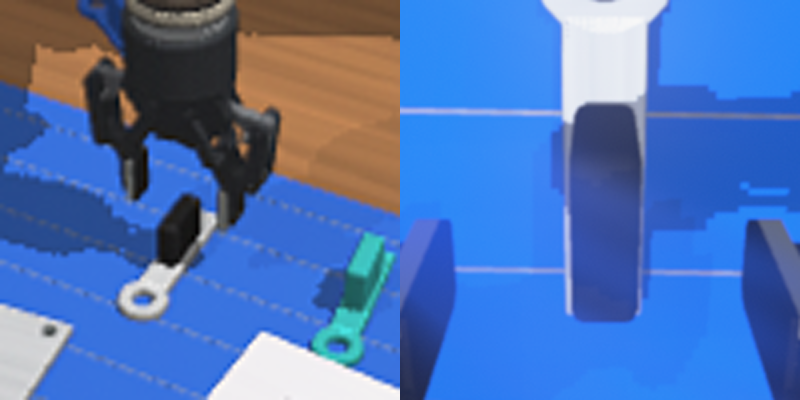

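The fingers straddle the handle with the tips still high, so I'll continue down.

Emit:
jog_arm(
  rows=[
    [[1,-1,-6],[0,0,0],-0.5],
    [[1,-1,-12],[0,0,0],-0.5],
    [[1,-1,-18],[0,0,0],-0.5],
    [[1,-1,-18],[0,0,0],-0.5],
  ],
)

```text
clock: 4.95
tool_pos: [0.4436, -0.1014, -0.0151]
tool_rot: [-0.006, -0.706, -0.006, 0.708]
force: [0.5, -0.3, 0.4]
opening: 0.753
```

```bash
python3 snap.py 8 scene side wrist
python3 - <<'E'
import pickle,cv2
d=pickle.load(open('f8.pkl','rb'))
a=d['scene']['pixels'][150:230,270:350,::-1]; b=d['side']['pixels'][190:270,280:360,::-1]
cv2.imwrite('pics/8z.png',cv2.hconcat([cv2.resize(a,(400,400),interpolation=2),cv2.resize(b,(400,400),interpolation=2)]))
E
```

```text
4.95 [ 0.4436 -0.1014 -0.0151] toolx [-0.0018  0.0006 -1.    ] tooly [ 0.0167 -0.9999 -0.0006] F [ 0.4804 -0.3011  0.3995] M [0.0257 0.0207 0.0474] op 0.753317128073076
```

View pics/8z.png

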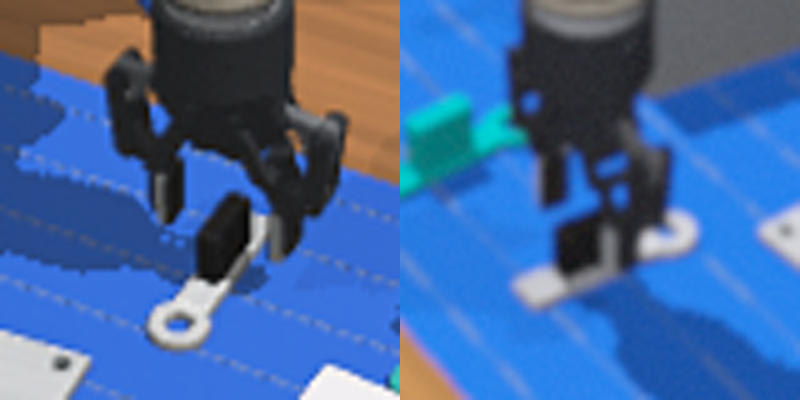

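View pics/wrist8.png

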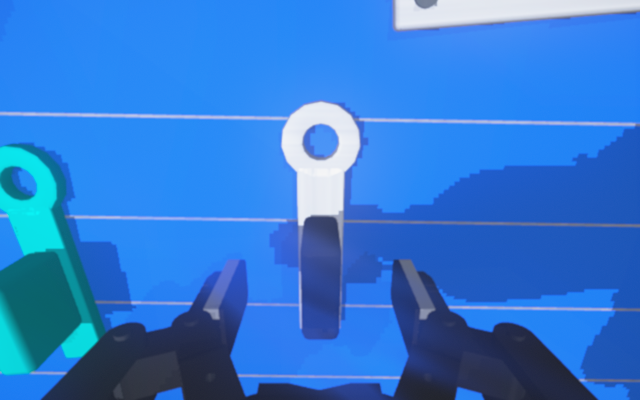

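The fingers flank the handle evenly and their tips are clear of the bar. Closing.

Emit:
jog_arm(
  rows=[
    [[0,0,0],[0,0,0],1],
    [[0,0,0],[0,0,0],1],
    [[0,0,0],[0,0,0],1],
    [[0,0,0],[0,0,0],1],
    [[0,0,0],[0,0,0],1],
  ],
  squeeze=60,
)

```text
clock: 5.52
tool_pos: [0.4449, -0.1019, -0.0138]
tool_rot: [0.006, 0.707, 0.006, -0.707]
force: [-0.0, 0.5, 1.5]
opening: 0.174
```

Emit:
jog_arm(
  rows=[
    [[0,0,0],[0,0,0],1],
    [[0,0,10],[0,0,0],1],
    [[0,0,30],[0,0,0],1],
    [[0,0,60],[0,0,0],1],
    [[0,0,80],[0,0,0],1],
  ],
)

```text
clock: 5.93
tool_pos: [0.4447, -0.1017, 0.0677]
tool_rot: [0.006, 0.707, 0.006, -0.707]
force: [0.9, -0.0, -0.7]
opening: 0.174
```

```bash
python3 snap.py 9 wrist
```

```text
5.9333 [ 0.4447 -0.1017  0.0677] toolx [ 0.0005 -0.0001 -1.    ] tooly [ 0.0168 -0.9999  0.0001] F [ 0.879  -0.0405 -0.7082] M [-0.0074  0.0127 -0.0299] op 0.17399255850442666
```

View pics/wrist9.png

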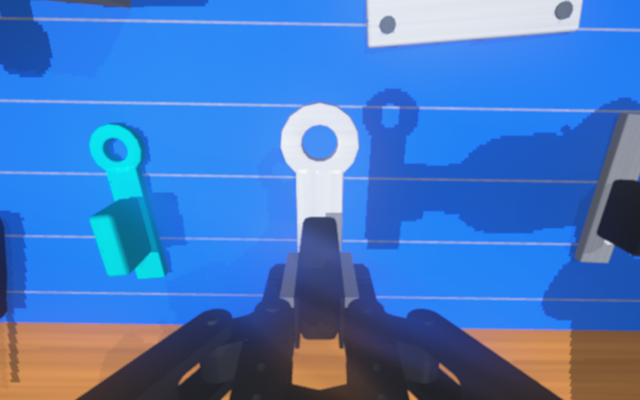

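The link is held and lifted. I'll move so that eye and post are both in the wrist view.

Emit:
jog_arm(
  rows=[
    [[20,-20,0],[0,0,0],1],
    [[40,-44,0],[0,0,0],1],
    [[60,-70,0],[0,0,0],1],
    [[72,-88,0],[0,0,0],1],
    [[72,-88,0],[0,0,0],1],
  ],
)

```text
clock: 6.4
tool_pos: [0.5203, -0.1937, 0.067]
tool_rot: [0.006, 0.709, 0.004, -0.705]
force: [0.6, -0.1, -1.8]
opening: 0.173
```

Emit:
jog_arm(
  rows=[
    [[0,0,0],[0,0,0],1],
    [[0,0,0],[0,0,0],1],
  ],
)

```text
clock: 6.57
tool_pos: [0.5151, -0.1888, 0.0652]
tool_rot: [-0.005, -0.706, -0.006, 0.708]
force: [-0.1, -0.3, -1.4]
opening: 0.177
```

```bash
python3 snap.py 10 wrist scene
```

```text
6.5667 [ 0.5151 -0.1888  0.0652] toolx [-0.0025  0.0015 -1.    ] tooly [ 0.0165 -0.9999 -0.0015] F [-0.07   -0.3352 -1.354 ] M [ 0.0703  0.0533 -0.0189] op 0.17713401155945568
```

View pics/wrist10.png

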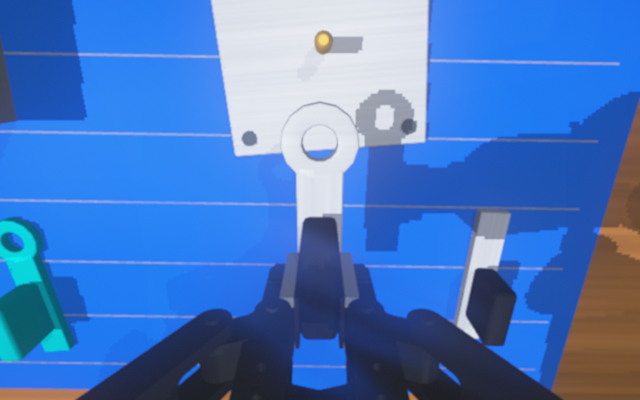

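Run:
```python
import pickle,cv2,numpy as np
from h import *
np.set_printoptions(precision=4,suppress=True)
d=pickle.load(open('f10.pkl','rb')); f=d['wrist']; p=f['pixels']
b=p[10:170,260:380,::-1]
cv2.imwrite('pics/10z.png',cv2.resize(b,None,fx=3.7,fy=3.7,interpolation=2))
hsv=cv2.cvtColor(p,cv2.COLOR_RGB2HSV)
m=((hsv[...,0]>12)&(hsv[...,0]<35)&(hsv[...,1]>110)); m[80:]=0; m[:,:290]=0;m[:,360:]=0
ys,xs=np.where(m);print(len(xs),xs.mean(),ys.mean(),xs.min(),xs.max(),ys.min(),ys.max())
br=m&(hsv[...,2]>200); ys,xs=np.where(br); print(len(xs),xs.mean(),ys.mean())
```

```text
118 322.4406779661017 39.44915254237288 317 328 34 45
116 322.5258620689655 39.43103448275862
```

View pics/10z.png

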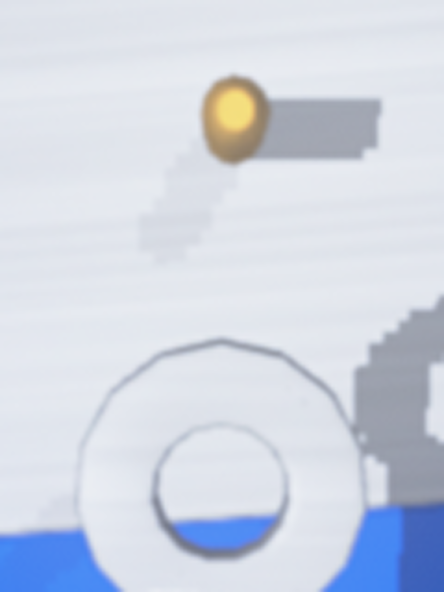

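Run:
```python
import pickle,cv2,numpy as np
from h import *
np.set_printoptions(precision=4,suppress=True)
d=pickle.load(open('f10.pkl','rb')); f=d['wrist']
for z in (.0835,.087,.0905): print(onz(f,319.4,141.9,z), onz(f,260+155/3.7-.5,141.9,z)-onz(f,260+288/3.7-.5,141.9,z))
print('post',onz(f,323.,39.2,.048)); t=d['s']['tool_pos']; print(t)
s=d['scene']; a=s['pixels'][195:255,230:300,::-1]; cv2.imwrite('pics/s10z.png',cv2.resize(a,None,fx=8,fy=8,interpolation=2))
```

```text
[ 0.5704 -0.1871  0.0835] [-0.0003  0.0164 -0.    ]
[ 0.571  -0.1871  0.087 ] [-0.0003  0.0161  0.    ]
[ 0.5717 -0.1871  0.0905] [-0.0003  0.0157  0.    ]
post [ 0.6166 -0.1882  0.048 ]
[ 0.5151 -0.1888  0.0652]
```

View pics/s10z.png

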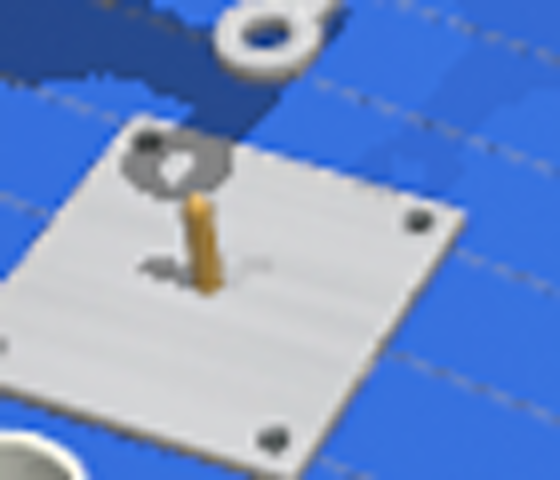

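Emit:
jog_arm(
  rows=[
    [[15,0,0],[0,0,0],1],
    [[32,0,0],[0,0,0],1],
    [[44,0,0],[0,0,0],1],
    [[44,0,0],[0,0,0],1],
    [[44,0,0],[0,0,0],1],
  ],
)

```text
clock: 7.08
tool_pos: [0.5599, -0.1887, 0.0657]
tool_rot: [-0.006, -0.707, -0.007, 0.708]
force: [-0.0, 0.4, -1.4]
opening: 0.177
```

Emit:
jog_arm(
  rows=[
    [[0,0,-8],[0,0,0],1],
    [[0,0,-16],[0,0,0],1],
    [[0,0,-21],[0,0,0],1],
    [[0,0,-21],[0,0,0],1],
    [[0,0,-21],[0,0,0],1],
  ],
)

```text
clock: 7.5
tool_pos: [0.5593, -0.1894, 0.0438]
tool_rot: [-0.006, -0.706, -0.006, 0.708]
force: [-0.6, 0.3, -1.4]
opening: 0.173
```

```bash
python3 snap.py 11 wrist scene
python3 - <<'E'
import pickle,cv2
d=pickle.load(open('f11.pkl','rb'))
a=d['scene']['pixels'][185:265,220:300,::-1]; b=d['wrist']['pixels'][90:190,270:370,::-1]
cv2.imwrite('pics/11z.png',cv2.hconcat([cv2.resize(a,(400,400),interpolation=2),cv2.resize(b,(400,400),interpolation=2)]))
E
```

```text
7.5 [ 0.5593 -0.1894  0.0438] toolx [-0.0023  0.0009 -1.    ] tooly [ 0.0165 -0.9999 -0.001 ] F [-0.6312  0.266  -1.3994] M [-0.0247  0.0397 -0.0245] op 0.1726674544099391
```

View pics/11z.png

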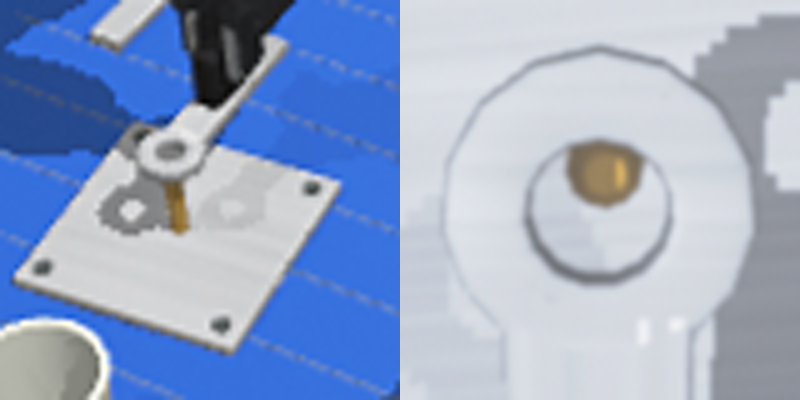

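Run:
```python
import pickle,cv2,numpy as np
from h import *
np.set_printoptions(precision=4,suppress=True)
d=pickle.load(open('f11.pkl','rb')); f=d['wrist']
h=onz(f,319.0,142.4,.0656); p=onz(f,320.75,131.75,.048); print(h,p,p-h)
print('pred px of hole bottom centre',proj(f,h-[0,0,.008]))
```

```text
[ 0.615  -0.1875  0.0656] [ 0.6171 -0.1883  0.048 ] [ 0.0021 -0.0008 -0.0176]
pred px of hole bottom centre [319.0226 139.3422]
```

Emit:
jog_arm(
  rows=[
    [[1.5,-1,-2],[0,0,0],1],
    [[1.5,-1,-4],[0,0,0],1],
    [[1.5,-1,-4],[0,0,0],1],
    [[1.5,-1,-4],[0,0,0],1],
    [[1.5,-1,-4],[0,0,0],1],
  ],
)

```text
clock: 8.02
tool_pos: [0.5621, -0.1907, 0.0409]
tool_rot: [0.006, 0.707, 0.006, -0.707]
force: [-0.0, 0.4, -0.8]
opening: 0.174
```

```bash
python3 snap.py 12 wrist scene
python3 - <<'E'
import pickle,cv2
d=pickle.load(open('f12.pkl','rb'))
a=d['scene']['pixels'][185:265,220:300,::-1]; b=d['wrist']['pixels'][90:190,270:370,::-1]
cv2.imwrite('pics/12z.png',cv2.hconcat([cv2.resize(a,(400,400),interpolation=2),cv2.resize(b,(400,400),interpolation=2)]))
E
```

```text
8.0167 [ 0.5621 -0.1907  0.0409] toolx [ 0.  0. -1.] tooly [ 0.0169 -0.9999 -0.    ] F [-0.0168  0.4251 -0.7678] M [-0.0075  0.0549 -0.0058] op 0.1739012900879041
```

View pics/12z.png

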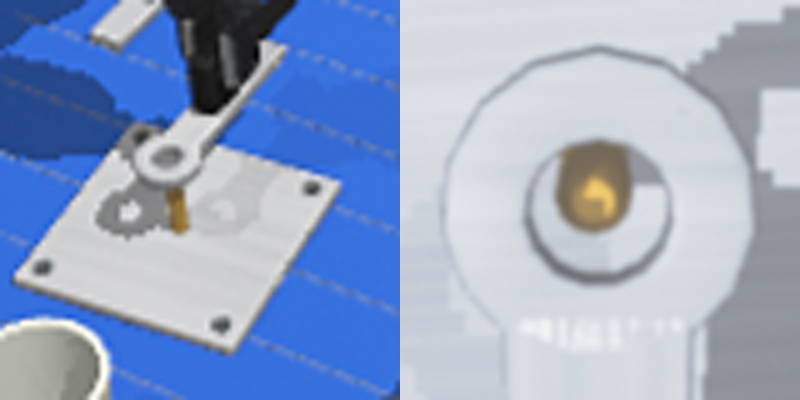

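The pin now shows centred in the hole, so I'll descend.

Emit:
jog_arm(
  rows=[
    [[0,0,-4],[0,0,0],1],
    [[0,0,-8],[0,0,0],1],
    [[0,0,-12],[0,0,0],1],
    [[0,0,-16],[0,0,0],1],
    [[0,0,-18],[0,0,0],1],
  ],
)

```text
clock: 8.53
tool_pos: [0.5614, -0.1904, 0.0218]
tool_rot: [-0.006, -0.707, -0.006, 0.708]
force: [-0.7, 0.1, -1.2]
opening: 0.172
```

```bash
python3 snap.py 13 wrist scene
python3 - <<'E'
import pickle,cv2
d=pickle.load(open('f13.pkl','rb'))
a=d['scene']['pixels'][185:265,220:300,::-1]; b=d['wrist']['pixels'][90:190,270:370,::-1]
cv2.imwrite('pics/13z.png',cv2.hconcat([cv2.resize(a,(400,400),interpolation=2),cv2.resize(b,(400,400),interpolation=2)]))
E
```

```text
8.5333 [ 0.5614 -0.1904  0.0218] toolx [-0.0014  0.0006 -1.    ] tooly [ 0.0168 -0.9999 -0.0006] F [-0.6851  0.0871 -1.1827] M [-0.0219  0.0088  0.0122] op 0.17171911013527857
```

View pics/13z.png

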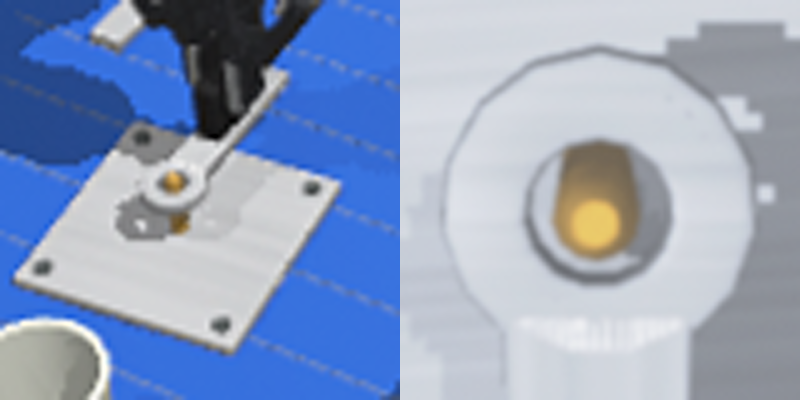

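The pin is through the eye with no contact force. Continuing down to the plate.

Emit:
jog_arm(
  rows=[
    [[0,0,-6],[0,0,0],1],
    [[0,0,-12],[0,0,0],1],
    [[0,0,-18],[0,0,0],1],
    [[0,0,-22],[0,0,0],1],
    [[0,0,-24],[0,0,0],1],
  ],
)

```text
clock: 9.05
tool_pos: [0.5612, -0.1903, -0.0023]
tool_rot: [-0.006, -0.706, -0.006, 0.708]
force: [0.1, 0.2, -1.0]
opening: 0.173
```

Emit:
jog_arm(
  rows=[
    [[0,0,-1],[0,0,0],1],
    [[0,0,-2],[0,0,0],1],
    [[0,0,-3],[0,0,0],1],
    [[0,0,-3],[0,0,0],1],
  ],
)

```text
clock: 9.38
tool_pos: [0.5622, -0.1907, -0.0041]
tool_rot: [0.006, 0.707, 0.006, -0.707]
force: [-0.1, 0.4, -0.1]
opening: 0.174
```

Emit:
jog_arm(
  rows=[
    [[0,0,-1],[0,0,0],1],
    [[0,0,-1],[0,0,0],1],
    [[0,0,-1],[0,0,0],1],
  ],
)

```text
clock: 9.63
tool_pos: [0.5621, -0.1907, -0.005]
tool_rot: [0.006, 0.707, 0.006, -0.707]
force: [-0.1, 0.5, -1.5]
opening: 0.171
```

Emit:
jog_arm(
  rows=[
    [[0,0,-1],[0,0,0],1],
    [[0,0,-1],[0,0,0],1],
    [[0,0,-1],[0,0,0],1],
  ],
)

```text
clock: 9.88
tool_pos: [0.5624, -0.1909, -0.0058]
tool_rot: [0.006, 0.707, 0.006, -0.707]
force: [-0.0, 1.2, 0.5]
opening: 0.17
```

```bash
python3 snap.py 14 wrist scene side
python3 - <<'E'
import pickle,cv2
d=pickle.load(open('f14.pkl','rb'))
a=d['scene']['pixels'][185:265,220:300,::-1]; b=d['side']['pixels'][190:270,340:420,::-1]
cv2.imwrite('pics/14z.png',cv2.hconcat([cv2.resize(a,(400,400),interpolation=2),cv2.resize(b,(400,400),interpolation=2)]))
E
```

```text
9.8833 [ 0.5624 -0.1909 -0.0058] toolx [ 0.0005 -0.0003 -1.    ] tooly [ 0.0168 -0.9999  0.0003] F [-0.0228  1.1974  0.5179] M [ 0.0363  0.0617 -0.0352] op 0.17030272115102854
```

View pics/14z.png

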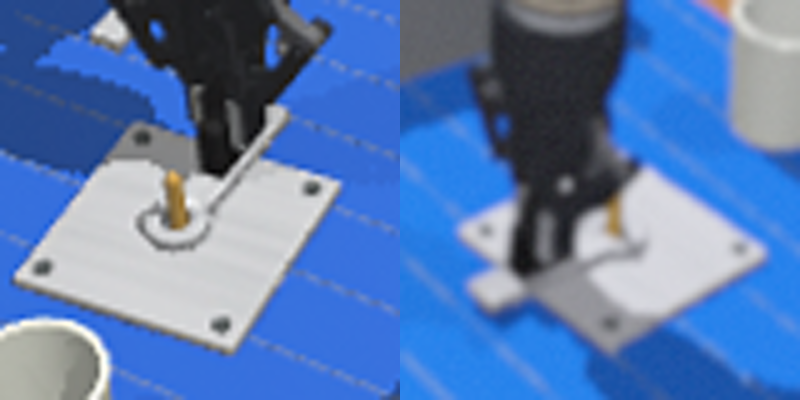

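Emit:
jog_arm(
  rows=[
    [[0,0,-1],[0,0,0],1],
    [[0,0,-1],[0,0,0],1],
    [[0,0,-1],[0,0,0],1],
  ],
)

```text
clock: 10.28
tool_pos: [0.5624, -0.1909, -0.0058]
tool_rot: [0.006, 0.707, 0.006, -0.707]
force: [-2.2, -0.6, 7.7]
opening: 0.171
```

The contact is firm (7.7 N, and z has stopped), so the link is on the plate. Releasing.

Emit:
jog_arm(
  rows=[
    [[0,0,1],[0,0,0],0.5],
    [[0,0,1],[0,0,0],0.2],
    [[0,0,1],[0,0,0],0],
    [[0,0,1],[0,0,0],-0.3],
    [[0,0,1],[0,0,0],-0.3],
  ],
)

```text
clock: 10.7
tool_pos: [0.5619, -0.1906, -0.0065]
tool_rot: [-0.006, -0.707, -0.006, 0.707]
force: [0.1, 0.3, -1.3]
opening: 0.652
```

Emit:
jog_arm(
  rows=[
    [[0,0,20],[0,0,0],-0.3],
    [[0,0,50],[0,0,0],-0.3],
    [[0,0,85],[0,0,0],-0.3],
    [[0,0,120],[0,0,0],-0.3],
    [[0,0,150],[0,0,0],-0.3],
  ],
)

```text
clock: 11.12
tool_pos: [0.5624, -0.1908, 0.1459]
tool_rot: [0.006, 0.707, 0.006, -0.707]
force: [0.1, 0.4, -0.2]
opening: 0.652
```

```bash
python3 snap.py 15 wrist scene
python3 - <<'E'
import pickle,cv2
d=pickle.load(open('f15.pkl','rb'))
a=d['scene']['pixels'][175:265,215:305,::-1]; b=d['wrist']['pixels'][60:260,220:420,::-1]
cv2.imwrite('pics/15z.png',cv2.hconcat([cv2.resize(a,(400,400),interpolation=2),cv2.resize(b,(400,400),interpolation=2)]))
E
```

```text
11.1167 [ 0.5624 -0.1908  0.1459] toolx [ 0.001  -0.0004 -1.    ] tooly [ 0.0168 -0.9999  0.0005] F [ 0.1426  0.363  -0.1647] M [ 0.0287  0.0174 -0.0052] op 0.6515340922689318
```

View pics/15z.png

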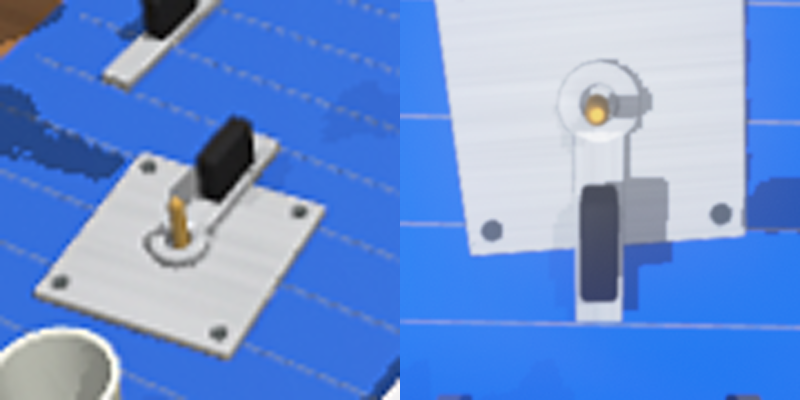

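The link lies flat on the plate around the post and is released. Next is a view of the lug and pointer from above.

Emit:
jog_arm(
  rows=[
    [[-5,38,10],[0,0,-0.05],-0.5],
    [[-10,76,20],[0,0,-0.097],-0.5],
    [[-16,114,30],[0,0,-0.097],-0.5],
    [[-22,152,40],[0,0,-0.097],-0.5],
    [[-28,190,40],[0,0,-0.097],-0.5],
  ],
)

```text
clock: 11.63
tool_pos: [0.5346, 0.0007, 0.1851]
tool_rot: [-0.029, 0.708, -0.029, -0.706]
force: [0.7, 0.8, 0.9]
opening: 0.749
```

Emit:
jog_arm(
  rows=[
    [[-5,38,0],[0,0,0],-0.5],
    [[-10,76,0],[0,0,0],-0.5],
    [[-14,114,0],[0,0,0],-0.5],
    [[-16,141,0],[0,0,0],-0.5],
    [[-16,141,0],[0,0,0],-0.5],
  ],
)

```text
clock: 12.05
tool_pos: [0.5166, 0.145, 0.1829]
tool_rot: [0.027, -0.706, 0.026, 0.707]
force: [0.1, -1.0, 0.3]
opening: 0.751
```

Emit:
jog_arm(
  rows=[
    [[0,0,0],[0,0,0],-0.5],
    [[0,0,0],[0,0,0],-0.5],
    [[0,0,0],[0,0,0],-0.5],
  ],
)

```text
clock: 12.3
tool_pos: [0.5179, 0.1391, 0.1833]
tool_rot: [0.028, -0.706, 0.029, 0.707]
force: [-0.2, -0.4, 0.3]
opening: 0.749
```

```bash
python3 snap.py 16 wrist scene
```

```text
12.3 [0.5179 0.1391 0.1833] toolx [-0.0009 -0.0007 -1.    ] tooly [-0.0813 -0.9967  0.0008] F [-0.224  -0.363   0.3383] M [0.0101 0.0351 0.0079] op 0.7487089520537443
```

View pics/wrist16.png

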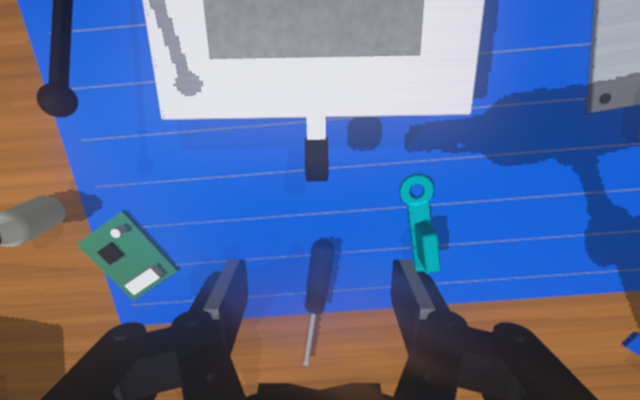

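Run:
```python
import pickle,cv2,numpy as np
from h import *
np.set_printoptions(precision=4,suppress=True)
d=pickle.load(open('f16.pkl','rb')); f=d['wrist']; p=f['pixels'].astype(int)
mx=p.max(2);mn=p.min(2)
# lid white region
w=((mn>150)&(mx-mn<40)).astype(np.uint8); w[:, :100]=0; w[:,560:]=0; w[130:]=0
w[:,300:330]*=1
pts=[]
for u in list(range(175,300,5))+list(range(335,460,5)):
    c=np.where(w[80:130,u])[0]
    pts.append((u,80+c.max()+.5))
pts=np.array(pts); a,b=np.polyfit(pts[:,0],pts[:,1],1); print("edge",a,b,np.abs(np.polyval([a,b],pts[:,0])-pts[:,1]).max())
P=[onz(f,u,a*u+b,.092) for u in (165,465)]; 
y=(P[0]-P[1])/np.linalg.norm(P[0]-P[1]); x=np.array([y[1],-y[0],0]); print("y",y,"yaw",np.arctan2(x[1],x[0]))
# left/right edges at rows 60-110
for r in (60,85,105):
    us=np.where(w[r,120:500])[0]+120; print(r,us.min(),us.max(),(onz(f,us.min()-.5,r,.092)-P[0])@y,(onz(f,us.max()+.5,r,.092)-P[0])@y)
L=[(onz(f,np.where(w[r,120:500])[0].min()+119.5,r,.092)) for r in range(60,110,5)]
Rr=[(onz(f,np.where(w[r,120:500])[0].max()+120.5,r,.092)) for r in range(60,110,5)]
yl=np.mean([q@y for q in L]); yr=np.mean([q@y for q in Rr]); print("width",yl-yr)
mid=P[0]+y*((yl+yr)/2-P[0]@y); print("front mid",mid,"lug pred",mid-x*.035+[0,0,-.006],mid-x*.033)
# ball
bm=((mx<75)).astype(np.uint8); bm[:75]=0;bm[125:]=0;bm[:,:30]=0;bm[:,90:]=0
ys,xs=np.where(bm);(cu,cv_),r=cv2.minEnclosingCircle(np.c_[xs,ys][(ys>82)].astype(np.float32)); print("ball",cu,cv_,r)
for hx in (.200,.202):
    h=mid+x*hx; h[2]=.086
    for (u,v) in ((cu,cv_),(57.5,100)):
        t=onplane(f,u,v,h+y*.136,y); q=t-h; print("tip",t,np.arctan2(q[2],-q@x),np.hypot(q[2],q@x))
cv2.imwrite('pics/16z.png',cv2.resize(f['pixels'][70:200,20:150,::-1],None,fx=3,fy=3,interpolation=2))
cv2.imwrite('pics/16l.png',cv2.resize(f['pixels'][100:200,265:365,::-1],None,fx=4,fy=4,interpolation=2))
```

```text
edge -0.01538961038961038 121.28772727272722 0.90642857142862
y [0.0664 0.9978 0.    ] yaw -0.06648735782738598
60 153 476 0.0024399000295600047 -0.22908690199686632
85 157 473 0.002395851819492096 -0.22912137943437075
105 160 470 0.002507850703833891 -0.22870392108315923
width 0.23195346240236753
front mid [0.573  0.1382 0.092 ] lug pred [0.538  0.1405 0.086 ] [0.54   0.1404 0.092 ]
ball 56.5 99.5 20.012596130371094
tip [0.601  0.2726 0.1691] 0.4304435794478053 0.19913726594113315
tip [0.6007 0.2727 0.1684] 0.4268677204554696 0.19913706681493376
tip [0.601  0.2726 0.1691] 0.4262906902992958 0.20095656032599446
tip [0.6007 0.2727 0.1684] 0.4227472564144584 0.20095930686741365
```

View pics/16l.png

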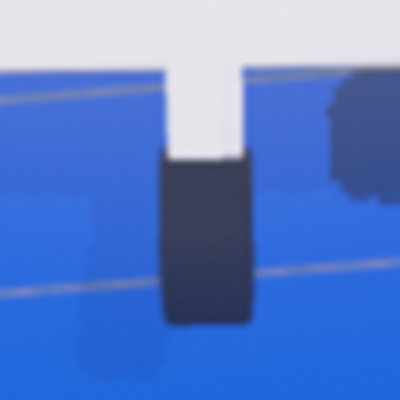

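View pics/16z.png

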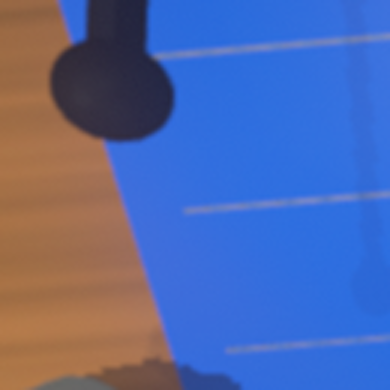

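Run:
```python
import pickle,cv2,numpy as np
from h import *
np.set_printoptions(precision=4,suppress=True)
d=pickle.load(open('f16.pkl','rb')); f=d['wrist']
for v in (140,160,180): print(onz(f,316.3,v,.104),onz(f,316.3,v,.086))
print(onz(f,265+160/4-.5,150,.1)-onz(f,265+252/4-.5,150,.1))
x=np.array([np.cos(-.07),np.sin(-.07),0])
for c in ([.538,.1405,.086],[.540,.141,.086]):
    c=np.array(c)
    vs=[proj(f,c+.018*(np.cos(a)*x+np.sin(a)*np.array([0,0,1])))[1] for a in np.linspace(0,6.28,60)]; print(c,min(vs),max(vs),proj(f,c+[0,0,.018]))
```

```text
[0.5573 0.1388 0.104 ] [0.5542 0.1392 0.086 ]
[0.5424 0.1401 0.104 ] [0.5383 0.1405 0.086 ]
[0.5269 0.1414 0.104 ] [0.5217 0.1419 0.086 ]
[0.0014 0.0172 0.    ]
[0.538  0.1405 0.086 ] 137.53476178578148 182.85782390235408 [316.2226 165.7498]
[0.54  0.141 0.086] 135.05123004604877 180.52054276689327 [315.3341 163.2108]
```

Emit:
jog_arm(
  rows=[
    [[10,0,-30],[0,0,0],-0.5],
    [[21,0,-60],[0,0,0],-0.5],
    [[21,0,-80],[0,0,0],-0.5],
    [[21,0,-90],[0,0,0],-0.5],
    [[21,0,-90],[0,0,0],-0.5],
  ],
)

```text
clock: 12.82
tool_pos: [0.5365, 0.1388, 0.0908]
tool_rot: [0.028, -0.704, 0.029, 0.709]
force: [-0.6, -0.1, -0.3]
opening: 0.749
```

```bash
python3 snap.py 17 wrist scene side
```

```text
12.8167 [0.5365 0.1388 0.0908] toolx [-0.0065 -0.0012 -1.    ] tooly [-0.0817 -0.9967  0.0017] F [-0.6161 -0.1413 -0.3274] M [0.0414 0.006  0.0204] op 0.7489026416518795
```

View pics/wrist17.png

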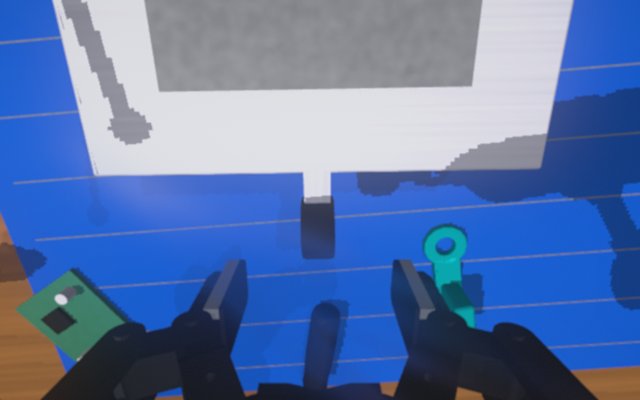

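View pics/scene17.png

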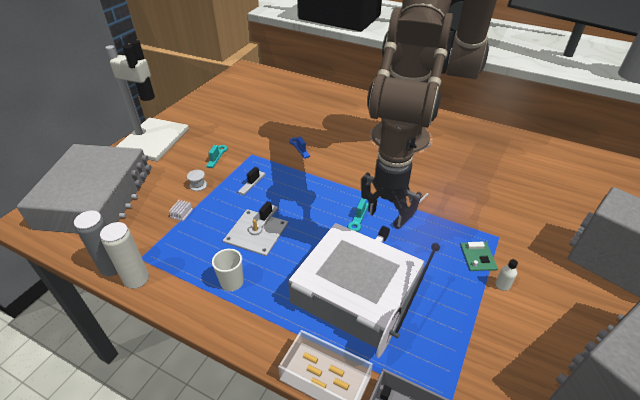

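Emit:
jog_arm(
  rows=[
    [[0,0,-15],[0,0,0.012],-0.5],
    [[0,0,-30],[0,0,0.012],-0.5],
    [[0,0,-45],[0,0,0.012],-0.5],
    [[0,0,-57],[0,0,0.012],-0.5],
    [[0,0,-57],[0,0,0.012],-0.5],
  ],
  squeeze=50,
)

```text
clock: 13.38
tool_pos: [0.5379, 0.1401, 0.0359]
tool_rot: [0.024, -0.706, 0.024, 0.707]
force: [0.6, -0.1, 0.1]
opening: 0.749
```

```bash
python3 snap.py 18 wrist scene side;  python3 - <<'E'
import pickle,cv2
d=pickle.load(open('f18.pkl','rb'))
a=d['scene']['pixels'][180:270,340:430,::-1]; b=d['side']['pixels'][120:210,270:360,::-1]
cv2.imwrite('pics/18z.png',cv2.hconcat([cv2.resize(a,(400,400),interpolation=2),cv2.resize(b,(400,400),interpolation=2)]))
E
```

```text
13.3833 [0.5379 0.1401 0.0359] toolx [-0.0022 -0.0004 -1.    ] tooly [-0.0682 -0.9977  0.0006] F [ 0.5811 -0.1156  0.1116] M [-0.0528 -0.0031  0.0051] op 0.7486374511539321
```

View pics/18z.png

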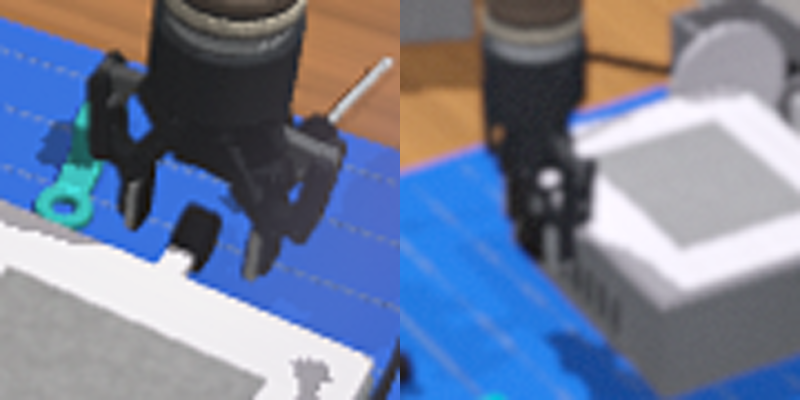

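View pics/wrist18.png

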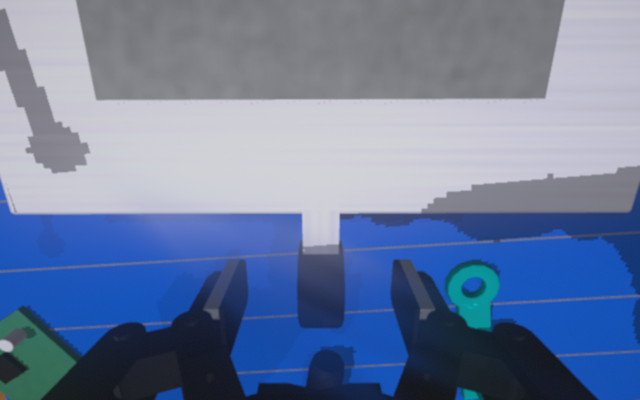

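Emit:
jog_arm(
  rows=[
    [[0,0,-2],[0,0,0],1],
    [[0,0,-2],[0,0,0],1],
    [[0,0,-2],[0,0,0],1],
    [[0,0,-2],[0,0,0],1],
    [[0,0,-2],[0,0,0],1],
  ],
  squeeze=50,
)

```text
clock: 13.95
tool_pos: [0.5394, 0.1394, 0.0354]
tool_rot: [-0.023, 0.707, -0.024, -0.707]
force: [-0.2, -4.4, 2.7]
opening: 0.203
```

```bash
python3 snap.py 19 wrist scene side;  python3 - <<'E'
import pickle,cv2
d=pickle.load(open('f19.pkl','rb'))
a=d['scene']['pixels'][180:270,340:430,::-1]; b=d['wrist']['pixels'][190:390,220:420,::-1]
cv2.imwrite('pics/19z.png',cv2.hconcat([cv2.resize(a,(400,400),interpolation=2),cv2.resize(b,(400,400),interpolation=2)]))
E
```

```text
13.95 [0.5394 0.1394 0.0354] toolx [ 0.0005 -0.0015 -1.    ] tooly [-0.0672 -0.9977  0.0015] F [-0.1514 -4.3733  2.7016] M [-0.4504  0.0225  0.1369] op 0.20277583333738133
```

View pics/19z.png

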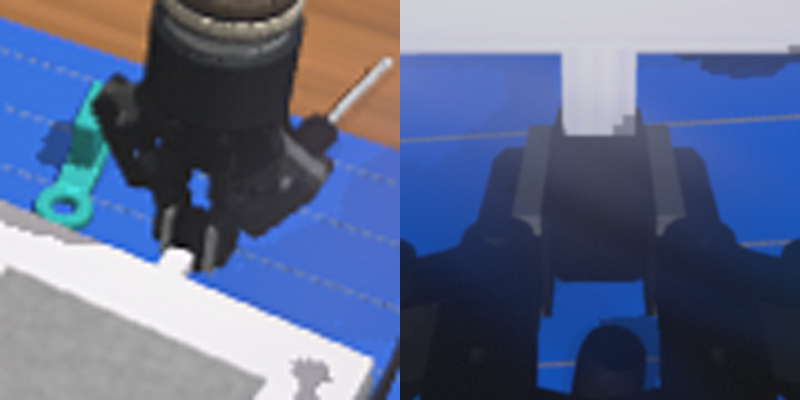

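The lug is gripped: opening 0.203, matching 18 mm. I'll lift along the arc (radius 235 mm, fixture yaw about −0.068) to about 0.3 rad and measure.

Emit:
jog_arm(
  rows=[
    [[0.3,-0.5,11],[0,0,0],1],
    [[1.5,-1,26],[0,0,0],1],
    [[3.5,-1,40],[0,0,0],1],
    [[6.5,-1,54],[0,0,0],1],
    [[10.5,-1.5,69.5],[0,0,0],1],
  ],
  squeeze=60,
)

```text
clock: 14.52
tool_pos: [0.55, 0.1387, 0.1029]
tool_rot: [-0.024, 0.707, -0.024, -0.706]
force: [7.6, -1.2, -11.4]
opening: 0.196
```

Emit:
jog_arm(
  rows=[
    [[0,0,0],[0,0,0],1],
    [[0,0,0],[0,0,0],1],
  ],
)

```text
clock: 14.68
tool_pos: [0.5503, 0.1387, 0.1036]
tool_rot: [-0.024, 0.707, -0.024, -0.706]
force: [3.6, -1.7, -6.2]
opening: 0.2
```

```bash
python3 snap.py 20 wrist scene side
```

```text
14.6833 [0.5503 0.1387 0.1036] toolx [ 0.0021  0.0002 -1.    ] tooly [-0.0684 -0.9977 -0.0003] F [ 3.5714 -1.6684 -6.1716] M [-0.3271 -0.7261  0.0241] op 0.20026504183655625
```

View pics/scene20.png

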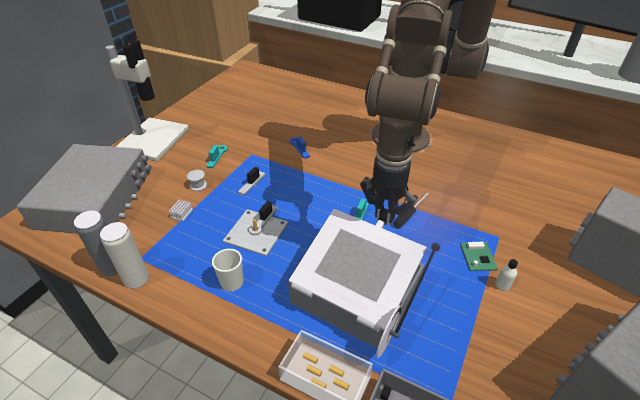

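View pics/side20.png

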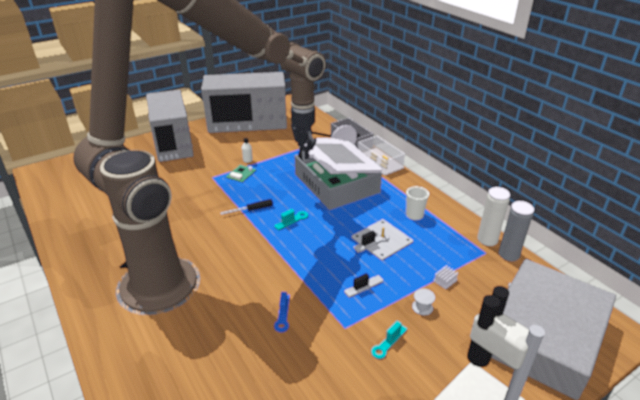

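View pics/wrist20.png

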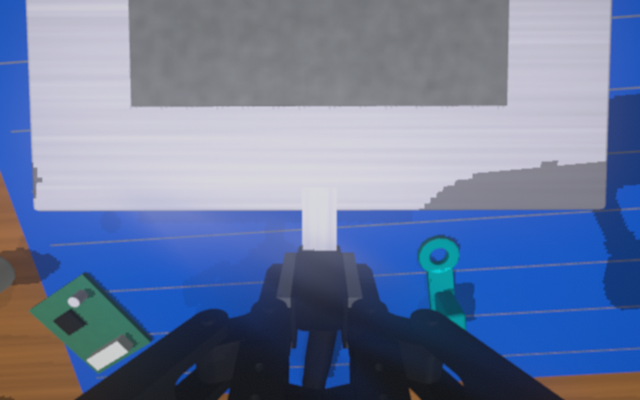

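The lid is up about 0.29 rad. Next I'll compare lid and pointer within the same camera.

Run:
```python
import pickle,cv2
d=pickle.load(open('f20.pkl','rb'))
a=d['scene']['pixels'][210:310,285:450,::-1]
cv2.imwrite('pics/20z.png',cv2.resize(a,None,fx=4.8,fy=4.8,interpolation=2))
```

```text
(no output)
```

View pics/20z.png

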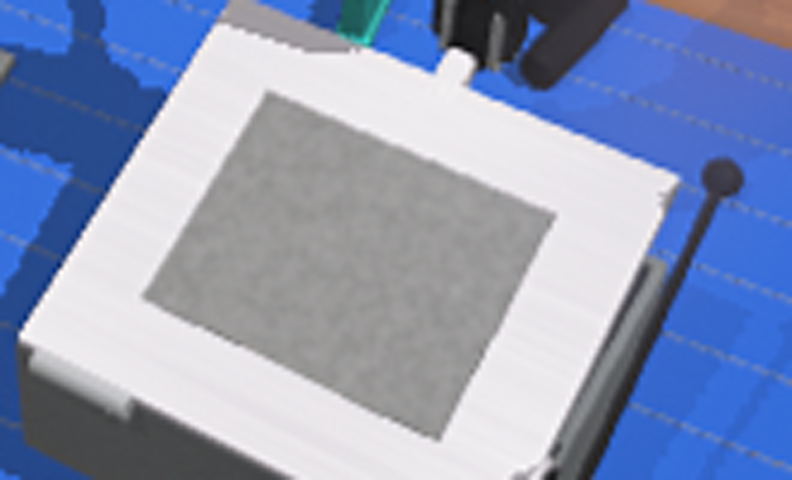

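```bash
cat > ang.py <<'E'
import pickle,numpy as np
from h import *
np.set_printoptions(precision=4,suppress=True)
def frame(mid,yaw):
    x=np.array([np.cos(yaw),np.sin(yaw),0]);y=np.array([-x[1],x[0],0]); h=np.array([mid[0],mid[1],0])+.2*x; h[2]=.086; return h,x,y
H={'scene':frame((.5756,.1394),-.080),'wrist':frame((.573,.1382),-.0665),'mean':frame((.5743,.1388),-.073)}
def angp(f,u,v,hxy,yoff):
    h,x,y=hxy; t=onplane(f,u,v,h+y*yoff,y); q=t-h; return np.arctan2(q[2],-q@x),np.hypot(q[2],q@x)
E
python3 - <<'E'
from ang import *
f0=pickle.load(open('f0.pkl','rb'))['scene'];f16=pickle.load(open('f16.pkl','rb'));f20=pickle.load(open('f20.pkl','rb'))
def tri(L):
    A=np.zeros((3,3));b=np.zeros(3)
    for f,u,v in L:
        o,e=ray(f,u,v);P=np.eye(3)-np.outer(e,e);A+=P;b+=P@o
    return np.linalg.solve(A,b)
p=tri([(f0,435.1,246.4),(f16['wrist'],56.8,99.8)]);print('ball tri',p)
for k,h in H.items():
    q=p-h[0]
    print(k,'ball tri ang',np.arctan2(q[2],-q@h[1]),np.hypot(q[2],q@h[1]),q@h[2])
    print('  scene ball',angp(f20['scene'],434.9,246.6,h,.136),'wrist16',angp(f16['wrist'],56.8,99.8,h,.136))
    a,r=angp(f20['scene'],426.2,246.6,h,.116); print('  scene lid corner20',a-.03,r, 'f0 corner',angp(f0,285+693/5-.5,220+177/4.28-.5,h,.116)[0]-.03)
E
```

```text
ball tri [0.601 0.273 0.168]
scene ball tri ang 0.41648837552647544 0.20270312413341604 0.1352364792972715
  scene ball (np.float64(0.4613886660636317), np.float64(0.19900907103215013)) wrist16 (np.float64(0.4129136332398136), np.float64(0.20262822232190775))
  scene lid corner20 0.29379062666059685 0.20144122996554278 f0 corner 0.01934429394963011
wrist ball tri ang 0.4253203741398962 0.19874296194614538 0.13639684599296947
  scene ball (np.float64(0.42415565662295035), np.float64(0.19801207193244938)) wrist16 (np.float64(0.4292978086682681), np.float64(0.19924658235875356))
  scene lid corner20 0.25618756621718464 0.20166331952050714 f0 corner -0.022486028388761105
mean ball tri ang 0.42092118512564924 0.20069401672259193 0.13582401022801882
  scene ball (np.float64(0.44356207661820457), np.float64(0.19840385070977976)) wrist16 (np.float64(0.4211552117970544), np.float64(0.20090381998737045))
  scene lid corner20 0.2754648502466036 0.20144754006130206 f0 corner -0.0013031039436395726
```

Emit:
jog_arm(
  rows=[
    [[2.5,0,8],[0,0,0],1],
    [[5.5,0,16],[0,0,0],1],
    [[9,-0.5,25],[0,0,0],1],
    [[13.5,-1,36],[0,0,0],1],
    [[13.5,-1,36],[0,0,0],1],
  ],
)

```text
clock: 15.25
tool_pos: [0.5644, 0.1378, 0.1398]
tool_rot: [-0.024, 0.707, -0.024, -0.706]
force: [8.2, -0.6, -13.9]
opening: 0.203
```

Emit:
jog_arm(
  rows=[
    [[0,0,0],[0,0,0],1],
    [[0,0,0],[0,0,0],1],
    [[0,0,0],[0,0,0],1],
  ],
)

```text
clock: 15.5
tool_pos: [0.5636, 0.1378, 0.1383]
tool_rot: [-0.024, 0.707, -0.024, -0.706]
force: [8.0, -2.1, -10.7]
opening: 0.197
```

```bash
python3 snap.py 21 wrist scene side
python3 - <<'E'
import pickle,cv2
d=pickle.load(open('f21.pkl','rb'))
a=d['scene']['pixels'][205:305,285:450,::-1]
cv2.imwrite('pics/21z.png',cv2.resize(a,None,fx=4.8,fy=4.8,interpolation=2))
E
```

```text
15.5 [0.5636 0.1378 0.1383] toolx [ 0.0013  0.0001 -1.    ] tooly [-0.0679 -0.9977 -0.0002] F [  8.0204  -2.0989 -10.6818] M [-0.1643 -1.0967  0.1332] op 0.19692595557384396
```

View pics/21z.png

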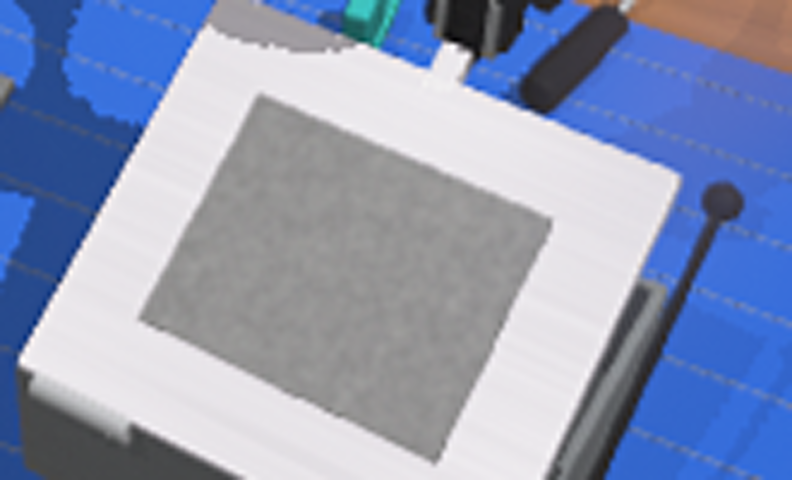

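View pics/wrist21.png

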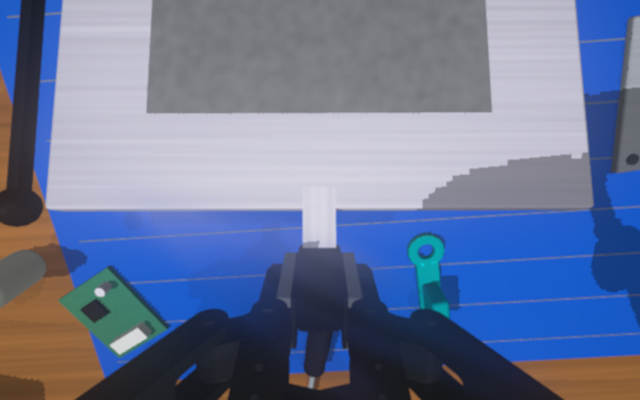

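View pics/side21.png

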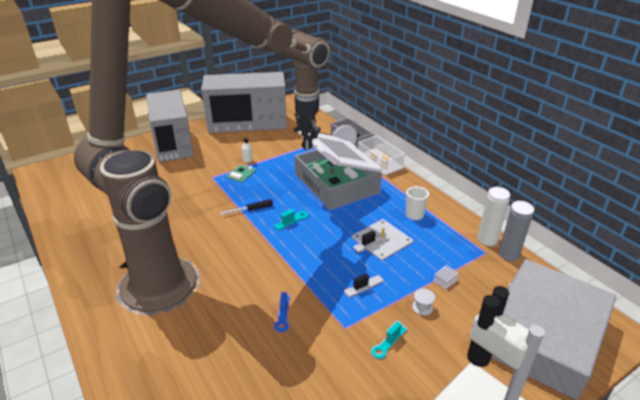

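Run:
```python
from ang import *
import cv2
d=pickle.load(open('f21.pkl','rb')); f0=pickle.load(open('f0.pkl','rb'))['scene']
w=d['wrist'];p=w['pixels']
for k,h in H.items():
    b,_=angp(d['scene'],434.9,246.4,h,.136); a,r=angp(d['scene'],426.4,241.4,h,.116); print(k,'ball',b,'lid',a-.03,r,'diff',b-a+.03)
a=p[160:240,0:110,::-1]
cv2.imwrite('pics/21w.png',cv2.resize(a,None,fx=7,fy=7,interpolation=2))
```

```text
scene ball 0.46834952341957 lid 0.4411777322641903 0.20168931208033902 diff 0.027171791155379682
wrist ball 0.43159300500983383 lid 0.4108152575421262 0.20044751274990302 diff 0.02077774746770758
mean ball 0.4507641985959258 lid 0.42655517038986823 0.20099204270097445 diff 0.02420902820605761
```

View pics/21w.png

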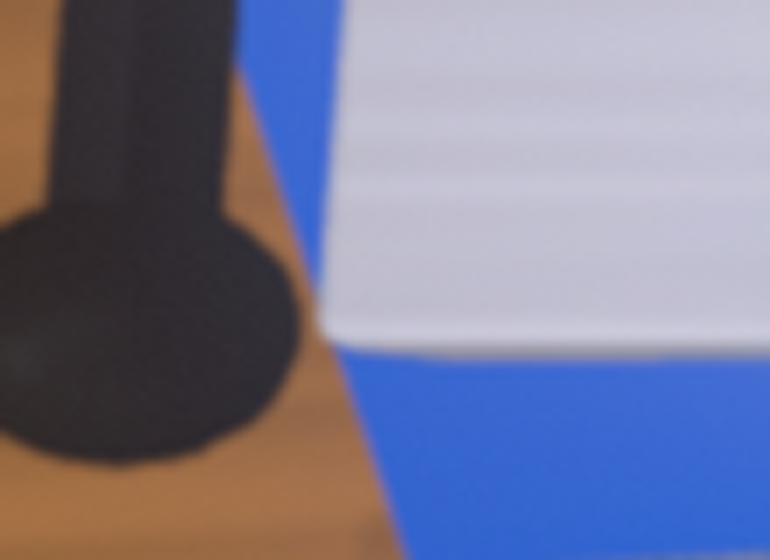

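Run:
```python
from ang import *
import cv2
d=pickle.load(open('f21.pkl','rb')); w=d['wrist']
c=(322/7-.5,160+332/7-.5)
for k,h in H.items():
    h0,x,y=h
    a=angp(w,*c,h,.116); print(k,'lid',a[0]-.03,a[1],[ (u,)+tuple(np.round(angp(w,u,205.9,h,.136),4)) for u in (15,17,19)])
    # predicted ball outline for given theta
    for th in (.40,.44,.47):
        C=h0+.136*y+.2*(-np.cos(th)*x+np.array([0,0,np.sin(th)]))
        o=-w['view'][:3,:3].T@w['view'][:3,3]; v=C-o; n=v/np.linalg.norm(v)
        e1=np.cross(n,[0,0,1]);e1/=np.linalg.norm(e1);e2=np.cross(n,e1); D=np.linalg.norm(v); rr=.009*np.sqrt(1-(.009/D)**2); cc=C-n*.009**2/D
        O=np.array([proj(w,cc+rr*(np.cos(t)*e1+np.sin(t)*e2)) for t in np.linspace(0,6.283,90)])
        print('   th',th,'centre',proj(w,C),'outline u max',O[:,0].max(),'v at umax',O[O[:,0].argmax(),1],'v max',O[:,1].max(),'u at vmax',O[O[:,1].argmax(),0])
print('seen umax',300/7-.5,'v',160+325/7-.5,'vmax',160+465/7-.5,'u',115/7-.5)
```

```text
scene lid 0.42818875752591923 0.203641415318538 [(15, np.float64(0.4184), np.float64(0.2027)), (17, np.float64(0.4132), np.float64(0.2027)), (19, np.float64(0.4079), np.float64(0.2026))]
   th 0.4 centre [ 22.2971 200.4411] outline u max 46.85867956120404 v at umax 200.01267195676067 v max 219.9379503728193 u at vmax 21.415262896294905
   th 0.44 centre [  7.1584 198.9458] outline u max 33.46480116895873 v at umax 198.84206406514778 v max 219.44028156442954 u at vmax 5.804932990009718
   th 0.47 centre [ -5.2018 197.2262] outline u max 22.569467704163912 v at umax 197.42841272333936 v max 218.52989367359876 u at vmax -6.978657598176312
wrist lid 0.4444072721068858 0.20015891786611006 [(15, np.float64(0.434), np.float64(0.1989)), (17, np.float64(0.4288), np.float64(0.1988)), (19, np.float64(0.4234), np.float64(0.1987))]
   th 0.4 centre [ 27.3065 209.2344] outline u max 51.497551144159786 v at umax 209.42368585699697 v max 228.59196562223633 u at vmax 25.213329292778553
   th 0.44 centre [ 12.4593 208.199 ] outline u max 38.34520848987205 v at umax 207.3386045631662 v max 228.53994874
[... 225 characters left out ...]
9111046398 [(15, np.float64(0.4262), np.float64(0.2008)), (17, np.float64(0.421), np.float64(0.2007)), (19, np.float64(0.4157), np.float64(0.2006))]
   th 0.4 centre [ 24.8166 204.9246] outline u max 49.18641474463914 v at umax 204.13859362700393 v max 224.3474615371734 u at vmax 24.221641670379313
   th 0.44 centre [  9.8243 203.6647] outline u max 35.918472207004356 v at umax 203.17406903906758 v max 224.08292663517855 u at vmax 8.77841209184146
   th 0.47 centre [ -2.4147 202.14  ] outline u max 25.12661343764688 v at umax 201.93039458061082 v max 223.36603477739888 u at vmax -3.8663466807572604
seen umax 42.357142857142854 v 205.92857142857144 vmax 225.92857142857144 u 15.928571428571427
```

Cross-checks: the scene view puts the lid about 0.024 below the pointer, while the wrist view puts it about 0.016 above. To resolve this I'll use edge directions, since the rod edges and lid side edges are parallel when the angles match, whatever the dimensions.

```bash
cat > lines.py <<'E'
from ang import *
import cv2,sys
def edge(ch,rows,lo,hi,thr,mode):
    """subpixel column where smoothed ch crosses thr within [lo(r),hi(r)]; mode +1 rising,-1 falling (left to right)"""
    P=[]
    for r in rows:
        a=ch[r,int(lo(r)):int(hi(r))].astype(float)
        s=(a-thr)*mode; k=np.where((s[:-1]<0)&(s[1:]>=0))[0]
        if len(k)!=1: continue
        k=k[0]; P.append((int(lo(r))+k+(-s[k])/(s[k+1]-s[k]),r))
    return np.array(P)
def fit(P):
    for _ in range(3):
        c=np.polyfit(P[:,1],P[:,0],1); e=P[:,0]-np.polyval(c,P[:,1]); g=np.abs(e)<max(2*e.std(),.15); P=P[g]
    return c,e.std(),len(P)
def theta(f,c,r0,r1,yaw):
    x=np.array([np.cos(yaw),np.sin(yaw),0]); z=np.array([0,0,1.])
    n=np.cross(ray(f,np.polyval(c,r0),r0)[1],ray(f,np.polyval(c,r1),r1)[1])
    return np.arctan2(n@x,n@z) if n@z>0 else np.arctan2(-(n@x),-(n@z))
E
python3 - <<'E'
from lines import *
f=pickle.load(open('f21.pkl','rb'))['wrist']; p=f['pixels'].astype(int)
for r in (10,60,110,160,185): print(r,[tuple(p[r,c]) for c in (5,12,20,30,38,44,48,52,56,60,66)])
for r in (10,60,110,140): print(r,[tuple(p[r,c]) for c in (572,576,580,584,588,592)])
E
```

```text
10 [(np.int64(32), np.int64(92), np.int64(196)), (np.int64(33), np.int64(93), np.int64(196)), (np.int64(33), np.int64(63), np.int64(125)), (np.int64(31), np.int64(35), np.int64(48)), (np.int64(31), np.int64(34), np.int64(46)), (np.int64(35), np.int64(52), np.int64(98)), (np.int64(40), np.int64(96), np.int64(200)), (np.int64(42), np.int64(96), np.int64(201)), (np.int64(43), np.int64(95), np.int64(201)), (np.int64(62), np.int64(103), np.int64(199)), (np.int64(187), np.int64(187), np.int64(201))]
60 [(np.int64(40), np.int64(96), np.int64(201)), (np.int64(42), np.int64(96), np.int64(202)), (np.int64(41), np.int64(43), np.int64(58)), (np.int64(38), np.int64(39), np.int64(54)), (np.int64(42), np.int64(43), np.int64(57)), (np.int64(49), np.int64(99), np.int64(204)), (np.int64(51), np.int64(100), np.int64(203)), (np.int64(53), np.int64(100), np.int64(205)), (np.int64(74), np.int64(109), np.int64(204)), (np.int64(189), np.int64(188), np.int64(203)), (np.int64(190), np.int64(188), np.int64(204))]
110 [(np.int64(134), np.int64(94), np.int64(65)), (np.int64(96), np.int64(71), np.int64(61)), (np.
[... 1850 characters left out ...]
(np.int64(51), np.int64(97), np.int64(201)), (np.int64(48), np.int64(95), np.int64(200)), (np.int64(47), np.int64(95), np.int64(199))]
110 [(np.int64(193), np.int64(192), np.int64(209)), (np.int64(192), np.int64(191), np.int64(207)), (np.int64(192), np.int64(191), np.int64(208)), (np.int64(153), np.int64(154), np.int64(172)), (np.int64(51), np.int64(73), np.int64(133)), (np.int64(48), np.int64(71), np.int64(132))]
140 [(np.int64(194), np.int64(193), np.int64(209)), (np.int64(194), np.int64(193), np.int64(209)), (np.int64(194), np.int64(193), np.int64(209)), (np.int64(194), np.int64(193), np.int64(210)), (np.int64(84), np.int64(97), np.int64(140)), (np.int64(47), np.int64(70), np.int64(132))]
```

```bash
cat > wang.py <<'E'
from lines import *
f=pickle.load(open(f'f{sys.argv[1]}.pkl','rb'))['wrist']; g=f['pixels'][:,:,1].astype(float)
dx=float(sys.argv[2]) if len(sys.argv)>2 else 0
R=range(3,180)
mid=lambda r:30-(r/180)*6+dx
L1=edge(g,R,lambda r:max(0,mid(r)-26),lambda r:mid(r),70,-1)
L2=edge(g,R,lambda r:mid(r),lambda r:mid(r)+18,70,1)
E1=edge(g,range(3,190),lambda r:mid(r)+12,lambda r:mid(r)+50,145,1)
E2=edge(g,range(3,140),lambda r:562+dx*0,lambda r:604,140,-1)
for n,P in (('rod L',L1),('rod R',L2),('lid L',E1),('lid R',E2)):
    if len(P)<20: print(n,'few',len(P)); continue
    c,s,k=fit(P); print(n,'slope',c[0],'rms',s,k,'theta',[round(theta(f,c,3,180,y),4) for y in (-.08,-.073,-.0665)])
E
python3 wang.py 21
```

```text
rod L slope -0.07627572896190865 rms 0.06579757437994972 170 theta [np.float64(0.4038), np.float64(0.411), np.float64(0.4177)]
rod R slope -0.07566727860137173 rms 0.09293580367823362 164 theta [np.float64(0.4094), np.float64(0.4172), np.float64(0.4245)]
lid L slope -0.08493976021016293 rms 0.058877595336415914 179 theta [np.float64(0.4256), np.float64(0.4339), np.float64(0.4414)]
lid R slope 0.08860741526498084 rms 0.07177445272522916 129 theta [np.float64(0.4586), np.float64(0.4506), np.float64(0.4431)]
```

Run:
```python
from lines import *
f=pickle.load(open('f21.pkl','rb'))['scene']; px=f['pixels'].astype(int)
g=px[:,:,0].astype(float)
for r in (250,260,270,280,290,300,310): print(r,list(px[r,390:440,0]))
```

```text
250 [np.int64(150), np.int64(152), np.int64(153), np.int64(154), np.int64(149), np.int64(146), np.int64(146), np.int64(155), np.int64(169), np.int64(176), np.int64(217), np.int64(229), np.int64(229), np.int64(229), np.int64(229), np.int64(229), np.int64(229), np.int64(229), np.int64(229), np.int64(228), np.int64(227), np.int64(228), np.int64(228), np.int64(229), np.int64(229), np.int64(228), np.int64(228), np.int64(227), np.int64(226), np.int64(227), np.int64(227), np.int64(229), np.int64(232), np.int64(167), np.int64(89), np.int64(69), np.int64(70), np.int64(70), np.int64(73), np.int64(82), np.int64(75), np.int64(82), np.int64(78), np.int64(65), np.int64(58), np.int64(54), np.int64(52), np.int64(56), np.int64(58), np.int64(65)]
260 [np.int64(151), np.int64(150), np.int64(151), np.int64(148), np.int64(146), np.int64(160), np.int64(224), np.int64(233), np.int64(232), np.int64(231), np.int64(231), np.int64(231), np.int64(230), np.int64(230), np.int64(231), np.int64(231), np.int64(230), np.int64(230), np.int64(229), np.int64(229), np.int64(228), np.int64(229), np.int64(230), np.int64(23
[... 3293 characters left out ...]
4(239), np.int64(181), np.int64(159), np.int64(160), np.int64(183), np.int64(233), np.int64(230), np.int64(132), np.int64(44), np.int64(29), np.int64(29), np.int64(85), np.int64(88), np.int64(90), np.int64(85), np.int64(51), np.int64(40), np.int64(33), np.int64(70), np.int64(89), np.int64(75), np.int64(53), np.int64(48), np.int64(48), np.int64(49), np.int64(51), np.int64(51), np.int64(51), np.int64(50), np.int64(50), np.int64(50), np.int64(53), np.int64(53), np.int64(54), np.int64(54), np.int64(54), np.int64(53), np.int64(54), np.int64(53), np.int64(52), np.int64(50), np.int64(50), np.int64(51), np.int64(52), np.int64(54), np.int64(54), np.int64(54), np.int64(53), np.int64(53), np.int64(52)]
```

```bash
cat > sang.py <<'E'
from lines import *
f=pickle.load(open(f'f{sys.argv[1]}.pkl','rb'))['scene']; px=f['pixels'].astype(float)
# lid left edge: red 232->70 ; rod right edge: blue dark->bright
lid=lambda r:423.3-(r-250)*.475
E=edge(px[:,:,0],range(248,300),lambda r:lid(r)-9,lambda r:lid(r)+5,165,-1)
rod=lambda r:431.5-(r-255)*.525
Q=[]
for r in range(256,300):
    a=px[r,:,2]; c0=int(rod(r))-3; k=c0+np.argmin(a[c0:c0+8]); 
    w=np.where(a[k:k+8]>(a[k]+a[k+6])/2)[0]
    if len(w): 
        i=k+w[0]; t=(a[k]+a[k+6])/2; Q.append((i-1+(t-a[i-1])/(a[i]-a[i-1]),r))
Q=np.array(Q)
for n,P in (('lid',E),('rod',Q)):
    if len(P)<10: print(n,'few',len(P)); continue
    c,s,k=fit(P); print(n,c,s,k,[round(theta(f,c,250,300,y),4) for y in (-.08,-.073,-.0665)])
E
python3 sang.py 21; python3 sang.py 20
```

```text
lid [ -0.4611 538.2011] 0.05329381103827923 51 [np.float64(0.5348), np.float64(0.4916), np.float64(0.4497)]
rod [ -0.4588 549.7827] 0.13349893994370926 42 [np.float64(0.5097), np.float64(0.4567), np.float64(0.4049)]
lid [ -0.4819 545.3659] 0.08881885879314266 46 [np.float64(0.4152), np.float64(0.3697), np.float64(0.3259)]
rod [ -0.4588 549.7886] 0.13212043014573388 42 [np.float64(0.5095), np.float64(0.4565), np.float64(0.4048)]
```

Wrist edge lines give the lid at about 0.441 and the rod at about 0.421, with the lid's left and right edges agreeing at yaw −0.066. That makes the lid about 0.02 high, so I'll lower it slightly and remeasure.

Emit:
jog_arm(
  rows=[
    [[-0.8,0,-1.7],[0,0,0],1],
    [[-1.6,0,-3.5],[0,0,0],1],
    [[-1.6,0,-3.5],[0,0,0],1],
    [[-1.6,0,-3.5],[0,0,0],1],
  ],
)

```text
clock: 15.98
tool_pos: [0.5627, 0.1379, 0.1361]
tool_rot: [-0.024, 0.708, -0.024, -0.706]
force: [5.0, -2.6, -6.1]
opening: 0.201
```

Emit:
jog_arm(
  rows=[
    [[0,0,0],[0,0,0],1],
    [[0,0,0],[0,0,0],1],
    [[0,0,0],[0,0,0],1],
  ],
)

```text
clock: 16.23
tool_pos: [0.5626, 0.1379, 0.1361]
tool_rot: [-0.024, 0.708, -0.024, -0.706]
force: [5.0, -2.3, -7.5]
opening: 0.203
```

```bash
python3 snap.py 22 wrist scene side; python3 wang.py 22; python3 sang.py 22
```

```text
16.2333 [0.5626 0.1379 0.1361] toolx [ 0.0031  0.0001 -1.    ] tooly [-0.0677 -0.9977 -0.0003] F [ 5.0244 -2.312  -7.4895] M [-0.3111 -1.2765  0.1151] op 0.20294282407586103
rod L slope -0.07946909678198774 rms 0.06947608009737244 167 theta [np.float64(0.4042), np.float64(0.4113), np.float64(0.4179)]
rod R slope -0.07831754039892155 rms 0.08793304791401062 162 theta [np.float64(0.4094), np.float64(0.4172), np.float64(0.4243)]
lid L slope -0.07873761264924861 rms 0.062242018139144734 178 theta [np.float64(0.4154), np.float64(0.4236), np.float64(0.4312)]
lid R slope 0.0816243641305945 rms 0.07111536801259567 129 theta [np.float64(0.4482), np.float64(0.4401), np.float64(0.4325)]
lid [ -0.4625 538.6727] 0.05172331547801641 50 [np.float64(0.5267), np.float64(0.4833), np.float64(0.4412)]
rod [ -0.4595 549.9961] 0.12760648748796602 40 [np.float64(0.5047), np.float64(0.4516), np.float64(0.3998)]
```

View pics/wrist22.png

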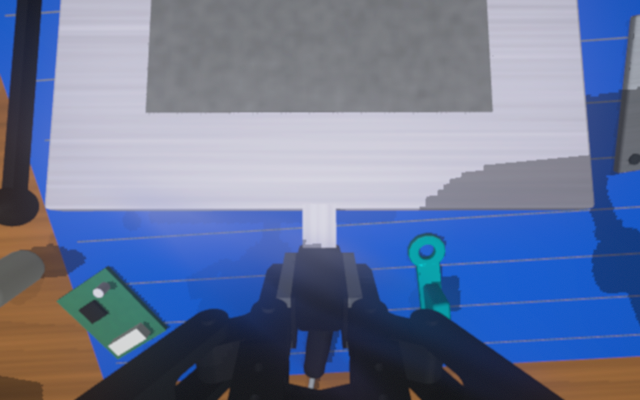

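View pics/scene22.png

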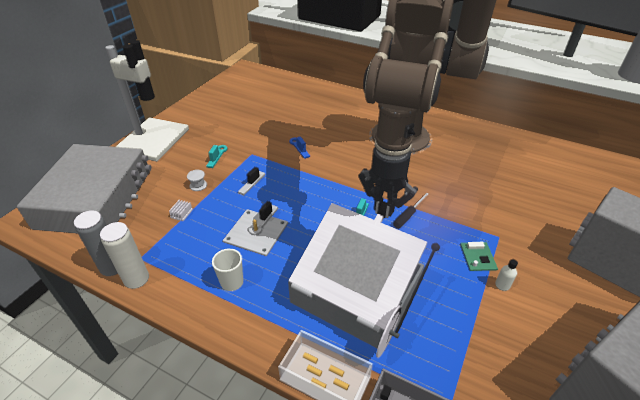

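Emit:
jog_arm(
  rows=[
    [[-0.5,0,-1],[0,0,0],1],
    [[-1,0,-2],[0,0,0],1],
    [[-1,0,-2],[0,0,0],1],
    [[-1,0,-2],[0,0,0],1],
    [[-1,0,-2],[0,0,0],1],
  ],
)

```text
clock: 16.8
tool_pos: [0.5618, 0.138, 0.1344]
tool_rot: [-0.024, 0.708, -0.024, -0.706]
force: [6.0, -2.2, -6.5]
opening: 0.198
```

Emit:
jog_arm(
  rows=[
    [[0,0,0],[0,0,0],1],
    [[0,0,0],[0,0,0],1],
    [[0,0,0],[0,0,0],1],
    [[0,0,0],[0,0,0],1],
    [[0,0,0],[0,0,0],1],
  ],
)

```text
clock: 17.22
tool_pos: [0.5618, 0.138, 0.1344]
tool_rot: [-0.024, 0.708, -0.024, -0.705]
force: [5.0, -0.7, -6.3]
opening: 0.201
```

```bash
python3 snap.py 23 wrist scene side; python3 wang.py 23
python3 - <<'E'
import pickle,cv2
d=pickle.load(open('f23.pkl','rb'))
a=d['scene']['pixels'][175:265,215:305,::-1]; b=d['scene']['pixels'][180:300,340:460,::-1]
cv2.imwrite('pics/23z.png',cv2.hconcat([cv2.resize(a,(400,400),interpolation=2),cv2.resize(b,(400,400),interpolation=2)]))
E
```

```text
17.2167 [0.5618 0.138  0.1344] toolx [ 0.0034  0.0003 -1.    ] tooly [-0.0677 -0.9977 -0.0005] F [ 5.0065 -0.7202 -6.3025] M [-0.2505 -1.3689  0.2056] op 0.20095385670452098
rod L slope -0.08128906857825514 rms 0.08600020104377425 139 theta [np.float64(0.4048), np.float64(0.4119), np.float64(0.4183)]
rod R slope -0.07904116442279667 rms 0.08500136561242061 165 theta [np.float64(0.4089), np.float64(0.4166), np.float64(0.4236)]
lid L slope -0.07311426881186205 rms 0.06382113999821455 173 theta [np.float64(0.4076), np.float64(0.4158), np.float64(0.4234)]
lid R slope 0.07582772175325643 rms 0.076432468432125 128 theta [np.float64(0.4404), np.float64(0.4323), np.float64(0.4248)]
```

View pics/23z.png

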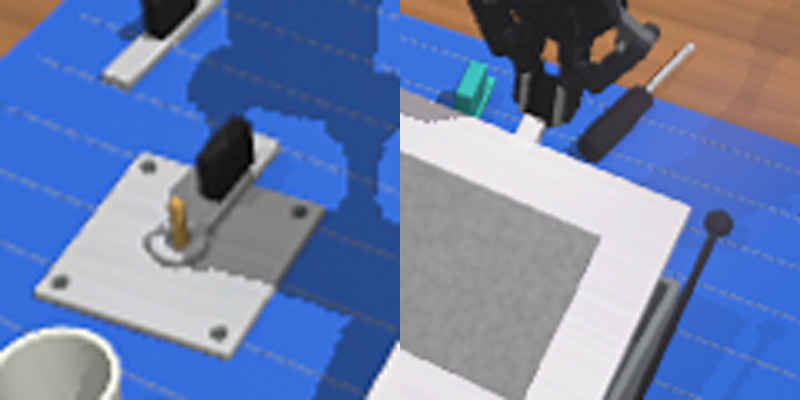

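The wrist view reads lid 0.424 and rod 0.421. The grip is stable and the link is still on the post, so I'm handing in.

```bash
python3 -c "
from rig import order,monitor
print(order.job_done()); s=monitor.get_state(); print(s['clock'],s['tool_pos'],s['opening'],s['force'])"
```

```text
the job is handed in; nothing more can be done
None
the job is handed in; nothing more can be done
```

I hung the link by its eye on the earth post, lowered it until it lay on the plate (about 8 N contact) and let go. I then lifted the lid by its lug until it matched the pointer. I handed the job in at about 17 s, with the lug still in the gripper.

**Last checks**
- **Link:** the last picture shows it flat on the plate, with the post through its eye.
- **Lid angle:** wrist-camera edge lines put the lid at about 0.424 rad and the pointer at about 0.421.
- **Grip:** the opening held steady at 0.20 and the tool position was not moving.
- **Bystanders:** I touched nothing else. The pictures I took along the way show no sign of the pointer or other things having moved.

**What failed or disagreed**
- **First grip missed:** the fingertips are really about 30 mm above the reported tool position, so they closed just above the handle. I worked from the pictures for height after that.
- **Scene camera on parallelism:** its coarser readings did not agree with the wrist camera before the last two small lowerings. Its corner points put the lid 0.02 below the pointer and its edge lines put it about 0.04 above. I relied on the wrist lines, where the lid's left and right edges agreed.
- **Angle from the arm:** just before those adjustments, the arm's own rise gave a lid angle about 0.01 to 0.02 above what the cameras showed.

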